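# Index the bangle head and lock it

## Task

Turn the click-stop dial of the bangle index head, either way, until the red peg rests in its click right at the yellow pointer, and let go of it. Then take the orange T-handled fork key from its wooden stand, put its fork over the brass wing down in the grey well, turn the wing clockwise (seen from above) as far as it goes to lock the head, and leave the key standing there. Do not touch the red bangle on the dial, and do not knock over or shift the standing rolls of bangles or the other goods on the bench.

Things in the scene. Friction and masses are not known exactly. Their poses are not given: they have to be found in the camera images.
- head: the index head, fixed: a green round base, radius 104 mm, 20 mm high. Origin on the bench under the dial's upright axis. A spring detent arm bears on the dial's rim from the +x side (all below 50 mm). The grey lock well stands at x = -71.7, y = -102.4 mm: a tube of inner radius 20, outer radius 28 mm, rim 70 mm above the bench
- pointer (a point): top of the yellow pointer post (12 mm square) just outside the dial, 65 mm above the bench, at x = -108 mm, y = 0 in the frame of head
- dial (a joint): turn of the dial, rad, growing anticlockwise from above, no end stops; 0 or any whole turn: red peg at the pointer. A spring pawl gives 12 click stops, 30 degrees (0.5236 rad) apart, one of them at 0: pushed past the middle between two stops (peak about 0.3 N m, 5 N at a peg) it snaps into the next by itself
- dial_face (a point): centre of the dial's upper face, 55 mm above the bench: an aluminium disc of radius 82 mm. Six upright pegs, 14 mm thick, reaching from the face to 100 mm above the bench, stand every 60 degrees at 65 mm from the axis; one is red, five are dark. The frame turns with the dial; the red peg lies along its -x
- red_peg (a point): centre of the top of the red peg, 100 mm above the bench
- bangle: the red and gold bangle round the dial's centre, turning with it, not to be touched: outer radius 36 mm, top 79 mm above the bench; the steel spindle inside ends 85 mm above the bench. Origin on the dial's axis, 55 mm above the bench
- lock (a joint): turn of the brass locking wing in the well, rad, growing clockwise from above: 0 to 0.25 at the start (loose), end stop at 1.3 (locked). It stays where it is left; friction about 0.1 N m
- lock_wing (a point): top of the brass wing on the well's axis, 34 mm above the bench and 36 mm below the well's rim. The wing is a round-topped bar 26 mm long, 8 mm thick and 14 mm high on the well's flat floor (20 mm above the bench); it lies along this frame's x axis and turns with the lock
- key: the fork key, about 160 g, upright in its stand. Origin: centre of its lower end, z up. At the bottom two prongs, 16 mm long, 22 mm wide, 8 mm thick, with an 11 mm slot between them along the key's x axis; above, a collar of radius 17 mm up to z = 30 mm, then a shank of radius 8 mm. Fully seated over the wing its origin is 20 mm above the bench, with about 8 degrees of play
- key_bar (a point): middle of the key's orange handle bar, at z = 128 mm on the key: 80 mm long along the key's x axis, 14 mm wide, 16 mm high
- keystand: wooden cup that holds the key, fixed: radius 34 mm at the foot, 31 mm at the rim 45 mm above the bench, inside radius at least 21 mm, inner floor 6 mm above the bench. Origin: centre of its underside
- bpost: fixed wooden post with a pile of bangles, radius 42 mm, 137 mm high; stands where the key stand could have stood. Origin: centre of its underside
- roll_red: loose standing roll of red bangles, radius 32 mm, 160 mm high. Origin: centre of its underside
- roll_pink: loose standing roll of pink and maroon bangles, radius 32 mm, 160 mm high. Origin: centre of its underside
- roll_gold: loose standing roll of gold bangles, radius 32 mm, 160 mm high. Origin: centre of its underside
- bstack: loose low stack of bangles, radius 34 mm, 28 mm high. Origin: centre of its underside
- gemjar: loose amber jar with a yellow cap, radius 30 mm, 75 mm high. Origin: centre of its underside
- stockbox: white stock box with a yellow lid, 104 x 154 x 63 mm. Origin: centre of its underside
- cradle: wooden tray with two lying rolls, 90 x 200 mm, 70 mm high. Origin: centre of its underside

How it is judged:
By the outcome, as a careful person would: the job done as asked, in the order asked, and still so for the second after the job is handed in, with the robot touching nothing.
It also fails if it takes over 72 s, if anything falls off the work surface, if the arm or the gripper's body presses on something with over 40 N, if the wrist force passes 120 N, or if a joint passes its speed limit or range.

## Robot

A 6-joint arm with a two-finger parallel gripper is mounted at the origin on the work surface. World frame = base frame: x ahead of the robot, y to its left, z up, the work surface at z = 0. Lengths are in m, angles in degrees, forces in N, time in s.
With the tool pointing down it reaches from about 0.35 to 0.875 m from the base axis. Payload 4.2 kg.
Tool frame: the origin (TCP) lies on the centre line of the jaws, within the pads' length; the fingertips stand 11 mm ahead of it and the grasp point (between the pads) lies 8 mm behind it; y points along the fingers, z is the direction in which the jaws open and shut, and the axes are right-handed (so a half turn about y gives the same grasp; the last joint's range is limited). The gripper opens to 87 mm and grips with 3 to 60 N. Pads are 19 mm wide; open, the fingers measure 117 mm over their backs; the gripper's body (75 mm by 190 mm) begins 51 mm behind the grasp point.
Start: joints at [-55.657, 22.042, 0.453, 0, -68.411, -14.817], TCP at [0.209, -0.589, 0.234] pointing down, gripper open.
Joint ranges: [-179.83, 179.83], [-69.29, 118.12], [-61.27, 80.66], [-181.25, 117.63], [-171.15, -9.14], [-177.46, 177.46]. Speed limits (degrees/s): [159.86, 159.86, 180, 180, 180, 180].

## Interface

Orientations are given as a 3x3 rotation matrix whose columns are the frame's x, y, z axes.
In Python, from station import r, optics gives the robot as it stands. The module is installed in compiled form; this text tells all that it offers.
- The arm moves only by the tool step_arm, never from a script. Its argument "moves" is a list that holds one entry, the list of rows, each a list of 7 numbers: the turn, a rotation vector about the tool's x, y, z in rad, then the shift along the tool's x, y, z in cm, then the opening in per cent of the stroke, from 0 (shut) to 100 (fully open). A call has exactly 5 rows; each row is the pose to reach, as a shift and turn from the pose commanded when the call began, along the tool's axes at that moment; what a row does not reach only later rows make up. A row lasts 1/12 s, in which the tool goes at most 41.7 mm and 7.16 degrees, less where a joint would pass 70% of its speed; a pose out of reach is approached as far as the arm can. A call with a gripper value outside its range is refused whole. The fingers move at their own pace and stop on an object; the grip force is fixed at half the most. Time passes only in rows, so rows that repeat a pose let the fingers close, or fill a call up. It gives the time, the measured TCP pose, the force and the opening at its end, in the units of the state.
- r.sense(): the state, without advancing time (a new reading comes with each control period).
- optics.capture(name): name is "side" or "top" or "wrist"; returns a dict with "image" (420x560x3 uint8, red, green, blue), "fov_y" (degrees; the focal length in pixels is half the picture's height over the tangent of half this angle, whatever the lens; pixels are square), "cx", "cy" (the principal point, pixels), "k1" (the pictures are not rectified: a ray, as slopes to the right and down, at radius r is drawn at 1 + k1 r^2 times it, then the intrinsics apply), "cam_to_world" (4x4, takes a point from camera to world coordinates). Camera axes: x right, y down, z forward; pixel columns grow to the right and rows downward; lengths in m; the calibration is good to about 2 mm. A picture is of the moment at which its call begins. There is no depth.
- r.finish_job(): hands the job in, once; it reports no verdict.
The state is a dict: "time_s": time; "joints": joint angles; "joint_velocities": joint speeds; "effort": joint torques, N m; "tcp_pos": TCP position; "ee_rot": TCP orientation; "wrist_force": force on the tool from outside, world axes, zero at the start; "moment": the same for the moment, N m; "gripper_width": opening from 0.0 (shut) to 1.0 (fully open).
Only numpy, scipy, OpenCV 4.12 (cv2) and the standard library are available. Lean on these libraries where they do the work, as an engineer would, in place of code of your own. Each camera call takes 0.05 s, during which the arm holds its last target.

## Working session

There is one attempt and no reset: what is moved stays moved. The work goes in short steps, Python scripts to look and compute and a tool call to move; the robot and the scene stay as the last step left them, time stands still between calls to the robot, and variables do not carry over. Pictures are saved under pics/ and viewed, and the job is handed in when it is done.

Besides the shell and the picture viewer there is one more tool, called by a JSON object that holds its "op" and its "data", one argument or row to a line. step_arm: Moves the arm, as the interface text tells. Its arguments: {"type":"object","properties":{"moves":{"type":"array"}},"required":["moves"]}

```bash
mkdir -p pics; cat > h.py <<'E'
import numpy as np,cv2,json
from station import r,optics
def cap(n,f):
    c=optics.capture(n); cv2.imwrite('pics/'+f+'.png',c['image'][:,:,::-1]); 
    np.savez('pics/'+f+'.npz',**{k:np.array(v) for k,v in c.items()}); return c
def load(f): return np.load('pics/'+f+'.npz')
def K(c):
    h=c['image'].shape[0]; f=h/2/np.tan(np.radians(float(c['fov_y']))/2)
    return np.array([[f,0,float(c['cx'])],[0,f,float(c['cy'])],[0,0,1]])
def D(c): return np.array([float(c['k1']),0,0,0])
def pix(c,u,v,z):
    p=cv2.undistortPoints(np.array([[[u,v]]],float),K(c),D(c))[0,0]
    T=c['cam_to_world']; d=T[:3,:3]@np.array([p[0],p[1],1]); o=T[:3,3]
    return o+d*(z-o[2])/d[2]
def proj(c,P):
    T=np.linalg.inv(c['cam_to_world']); P=np.atleast_2d(np.array(P,float))
    return cv2.projectPoints(P,cv2.Rodrigues(T[:3,:3])[0],T[:3,3],K(c),D(c))[0][:,0]
def zoom(f,x0,y0,x1,y1,s,o):
    im=cv2.imread('pics/'+f+'.png')[y0:y1,x0:x1]; cv2.imwrite('pics/'+o+'.png',cv2.resize(im,None,fx=s,fy=s,interpolation=cv2.INTER_CUBIC))
E
python3 - <<'E'
from h import *
np.set_printoptions(precision=4,suppress=True)
for n in['side','top','wrist']:
    c=cap(n,n+'0'); print(n,c['fov_y'],c['k1'],c['cam_to_world'][:3])
s=r.sense();print(s)
E
```

```text
side 55.592462778979765 0.025610497711901253 [[-0.8798 -0.2912  0.3756  0.1853]
 [-0.4752  0.5306 -0.7018  0.7089]
 [ 0.0051 -0.796  -0.6053  0.7312]]
top 45.953087136892194 -0.04541989536345572 [[ 0.0062 -0.9917  0.1287  0.3546]
 [-1.     -0.0058  0.0032  0.0114]
 [-0.0025 -0.1287 -0.9917  1.5992]]
wrist 58.34561541286213 -0.0749395733242608 [[-0.334   0.913   0.2342  0.1451]
 [ 0.9426  0.3231  0.0845 -0.6121]
 [ 0.0014  0.2489 -0.9685  0.3831]]
{'time_s': 0.15, 'joints': array([-55.6572,  22.08  ,   0.3978,  -0.0174, -68.4122, -14.8155]), 'joint_velocities': array([-0.073 , -0.0759,  0.1787,  0.0452, -0.0365,  0.0956]), 'effort': array([ -0.0003, -39.1053,  18.7587,   4.2224,   0.0123,  -0.0001]), 'tcp_pos': array([ 0.2088, -0.5886,  0.2327]), 'ee_rot': array([[ 0.9425, -0.0007, -0.3342],
       [ 0.3342,  0.0015,  0.9425],
       [-0.0001, -1.    ,  0.0017]]), 'wrist_force': array([-0.1344, -0.1854, -0.9147]), 'moment': array([ 0.0134,  0.0429, -0.0332]), 'gripper_width': 0.995025020190597}
```

View pics/side0.png

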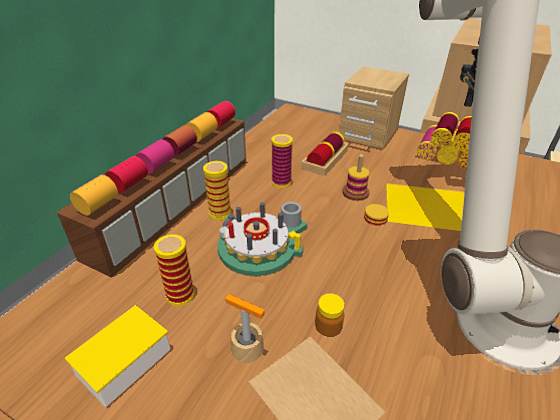

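View pics/top0.png

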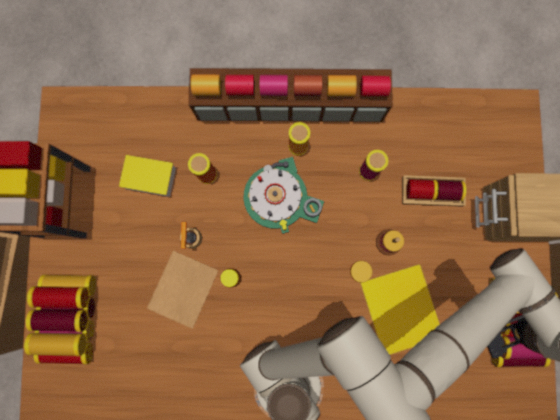

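View pics/wrist0.png

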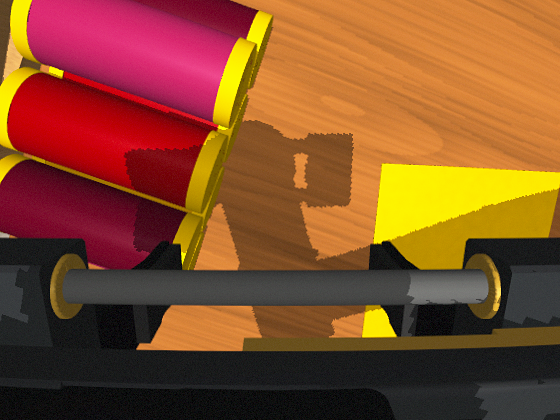

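```bash
python3 - <<'E'
from h import *
zoom('top0',160,110,400,290,3.3,'top0z')
zoom('side0',200,190,330,370,3.3,'side0z')
E
```

```text
(no output)
```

View pics/top0z.png

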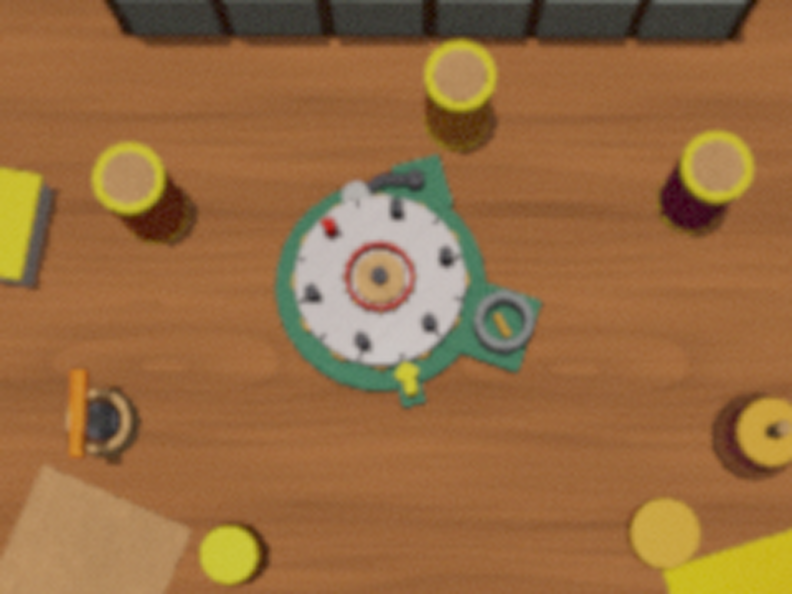

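View pics/side0z.png

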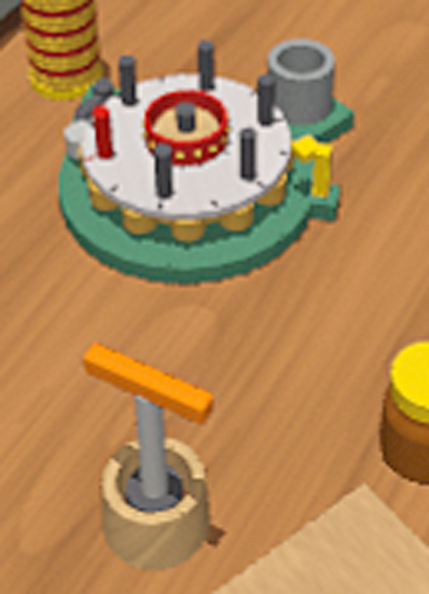

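```bash
python3 - <<'E'
from h import *
np.set_printoptions(precision=4,suppress=True)
c=load('top0')
def q(n,u,v,z):
    p=pix(c,160+(u-.5)/3.3,110+(v-.5)/3.3,z); print(n,p); return p
o=q('spindle',380,276,.085); rp=q('red',328,226,.1); pt=q('ptr',406,374,.065)
w=q('well',504,320,.07); b1=q('wing a',495,313,.034); b2=q('wing b',511,334,.034)
ang=lambda v:np.degrees(np.arctan2(v[1],v[0]))
print(np.linalg.norm((rp-o)[:2]),np.linalg.norm((pt-o)[:2]),np.linalg.norm((w-o)[:2]))
print('ang red',ang(rp-o),'ptr',ang(pt-o),'well',ang(w-o),'wing',ang(b2-b1))
for n,u,v in[('p2',397,208),('p3',447,256),('p4',430,322),('p5',362,342),('p6',311,293)]:
    p=q(n,u,v,.1); print(ang(p-o),np.linalg.norm((p-o)[:2]))
k1=q('bar a',78,371,.142);k2=q('bar b',77,457,.142); print((k1+k2)/2,ang(k1-k2),np.linalg.norm(k1-k2))
q('stand rim',108,420,.045)
q('rollred',129,179,.16);q('gold',460,75,.16);q('pink',717,166,.16);q('jar',230,554,.075);q('bstack',665,533,.028);q('bpost',767,432,.137)
c=load('side0')
def q(n,u,v,z):
    p=pix(c,200+(u-.5)/3.3,190+(v-.5)/3.3,z); print(n,p); return p
print('side')
q('spindle',186,108,.085);q('red',102,111,.1);q('ptr',315,150,.065);q('well',302,62,.07)
a=q('bar a',100,352,.142);b=q('bar b',208,402,.142);print((a+b)/2,ang(a-b)); q('stand rim',155,475,.045);q('collar top',152,487,.036)
E
```

```text
spindle [0.5981 0.0458 0.085 ]
red [0.6427 0.0944 0.1   ]
ptr [0.5079 0.0209 0.065 ]
well [ 0.5592 -0.0712  0.07  ]
wing a [ 0.5708 -0.0645  0.034 ]
wing b [ 0.5504 -0.0799  0.034 ]
0.06589979577192258 0.09356450845545827 0.12337775991183464
ang red 47.486233395217496 ptr -164.58571889059547 well -108.40558312856103 wing -142.8465797621849
p2 [0.6601 0.0302 0.1   ]
-14.179683439050303 0.0639286490273296
p3 [ 0.6149 -0.0167  0.1   ]
-74.97012418651008 0.06471469330290994
p4 [ 0.5529 -0.0012  0.1   ]
-133.9179229528466 0.06521432356734809
p5 [0.5339 0.0616 0.1   ]
166.21770252109695 0.0661427926606962
p6 [0.5794 0.1094 0.1   ]
106.4331224292862 0.06624399630744493
bar a [0.5011 0.315  0.142 ]
bar b [0.424  0.3135 0.142 ]
[0.4626 0.3143 0.142 ] 1.1361554338698086 0.0771113811148312
stand rim [0.4641 0.305  0.045 ]
rollred [0.6733 0.2709 0.16  ]
gold [ 0.7711 -0.0268  0.16  ]
pink [ 0.6882 -0.2585  0.16  ]
jar [0.3386 0.1826 0.075 ]
bstack [ 0.3605 -0.2272  0.028 ]
bpost [ 0.4503 -0.3034  0.137 ]
side
spindle [0.6    0.0459 0.085 ]
red [0.6438 0.0945 0.1   ]
ptr [0.5008 0.0212 0.065 ]
well [ 0.5563 -0.0666  0.07  ]
bar a [0.4949 0.3149 0.142 ]
bar b [0.4236 0.3156 0.142 ]
[0.4592 0.3153 0.142 ] -0.6140817861976477
stand rim [0.464 0.313 0.045]
collar top [0.4647 0.3158 0.036 ]
```

```bash
cat > plan.py <<'E'
import numpy as np,json,os
from scipy.spatial.transform import Rotation as R
F='cmd.json'
def Rd(yaw):  # tool y down, tool z at yaw (deg)
    a=np.radians(yaw); z=np.array([np.cos(a),np.sin(a),0]); y=np.array([0,0,-1.]); return np.column_stack([np.cross(y,z),y,z])
def get():
    if os.path.exists(F):
        d=json.load(open(F)); return np.array(d['p']),np.array(d['R'])
    return np.array([.209,-.589,.234]),Rd(109.5257)
def plan(way,rows_per=None,per=0.035,perdeg=6.5):
    """way: list of (x,y,z,yaw,open[,nrows]); prints calls"""
    p,Rm=get(); pts=[]
    cp=p.copy(); cy=np.degrees(np.arctan2(Rm[1,2],Rm[0,2]))
    for w in way:
        t=np.array(w[:3]); dy=(w[3]-cy+180)%360-180
        n=max(1,int(np.ceil(max(np.linalg.norm(t-cp)/per,abs(dy)/perdeg)-1e-6)))
        if len(w)>5: n=max(n,w[5])
        for i in range(1,n+1): pts.append((cp+(t-cp)*i/n,cy+dy*i/n,w[4]))
        cp=t; cy=cy+dy
    while len(pts)%5: pts.append(pts[-1])
    for k in range(0,len(pts),5):
        rows=[]
        for q,yw,g in pts[k:k+5]:
            rv=R.from_matrix(Rm.T@Rd(yw)).as_rotvec(); s=Rm.T@(q-p)*100
            rows.append([round(float(v),3)+0.0 for v in rv]+[round(float(v),2)+0.0 for v in s]+[g])
        l=rows[-1]; p=p+Rm@np.array(l[3:6])/100; Rm=Rm@R.from_rotvec(l[:3]).as_matrix()
        print(json.dumps(rows))
    json.dump({'p':p.tolist(),'R':Rm.tolist()},open(F,'w')); print('end',p.round(4),np.degrees(np.arctan2(Rm[1,2],Rm[0,2])).round(2))
E
python3 -c "
from plan import *
plan([(.54,.02,.30,90,0)])"
```

```text
[[0.0, 0.017, 0.0, 2.58, -0.33, 2.32, 0], [0.0, 0.034, 0.0, 5.16, -0.66, 4.63, 0], [0.0, 0.051, 0.0, 7.73, -0.99, 6.95, 0], [0.0, 0.068, 0.0, 10.31, -1.32, 9.27, 0], [0.0, 0.085, 0.0, 12.89, -1.65, 11.58, 0]]
[[0.0, 0.017, 0.0, 2.37, -0.33, 2.53, 0], [0.0, 0.034, 0.0, 4.74, -0.66, 5.06, 0], [0.0, 0.051, 0.0, 7.11, -0.99, 7.59, 0], [0.0, 0.068, 0.0, 9.48, -1.32, 10.11, 0], [0.0, 0.085, 0.0, 11.86, -1.65, 12.64, 0]]
[[0.0, 0.017, 0.0, 2.14, -0.33, 2.72, 0], [0.0, 0.034, 0.0, 4.29, -0.66, 5.44, 0], [0.0, 0.052, 0.0, 6.44, -0.99, 8.16, 0], [0.0, 0.069, 0.0, 8.59, -1.32, 10.88, 0], [0.0, 0.086, 0.0, 10.74, -1.65, 13.6, 0]]
[[0.0, 0.017, 0.0, 1.9, -0.33, 2.89, 0], [0.0, 0.034, 0.0, 3.81, -0.66, 5.78, 0], [0.0, 0.051, 0.0, 5.72, -0.99, 8.68, 0], [0.0, 0.068, 0.0, 7.63, -1.32, 11.57, 0], [0.0, 0.085, 0.0, 9.53, -1.65, 14.47, 0]]
end [0.54 0.02 0.3 ] 89.99
```

{"op": "step_arm", "data": {
  "moves": [
    [[0,0.017,0,2.58,-0.33,2.32,0],[0,0.034,0,5.16,-0.66,4.63,0],[0,0.051,0,7.73,-0.99,6.95,0],[0,0.068,0,10.31,-1.32,9.27,0],[0,0.085,0,12.89,-1.65,11.58,0]]
  ]
}}

```text
time_s: 0.57
tcp_pos: [0.2919, -0.4352, 0.2498]
ee_rot: [[0.968, -0.0, -0.252], [0.252, 0.001, 0.968], [-0.0, -1.0, 0.001]]
wrist_force: [1.3, 0.7, -0.1]
gripper_width: 0.707
```

{"op": "step_arm", "data": {
  "moves": [
    [[0,0.017,0,2.37,-0.33,2.53,0],[0,0.034,0,4.74,-0.66,5.06,0],[0,0.051,0,7.11,-0.99,7.59,0],[0,0.068,0,9.48,-1.32,10.11,0],[0,0.085,0,11.86,-1.65,12.64,0]]
  ]
}}

```text
time_s: 0.98
tcp_pos: [0.3747, -0.2828, 0.2666]
ee_rot: [[0.986, -0.0, -0.169], [0.169, 0.0, 0.986], [-0.0, -1.0, 0.0]]
wrist_force: [0.0, -0.6, -0.2]
gripper_width: 0.325
```

{"op": "step_arm", "data": {
  "moves": [
    [[0,0.017,0,2.14,-0.33,2.72,0],[0,0.034,0,4.29,-0.66,5.44,0],[0,0.052,0,6.44,-0.99,8.16,0],[0,0.069,0,8.59,-1.32,10.88,0],[0,0.086,0,10.74,-1.65,13.6,0]]
  ]
}}

```text
time_s: 1.4
tcp_pos: [0.4574, -0.1305, 0.2832]
ee_rot: [[0.996, 0.0, -0.084], [0.084, 0.0, 0.996], [0.0, -1.0, 0.0]]
wrist_force: [1.7, -0.9, 0.1]
gripper_width: 0.02
```

{"op": "step_arm", "data": {
  "moves": [
    [[0,0.017,0,1.9,-0.33,2.89,0],[0,0.034,0,3.81,-0.66,5.78,0],[0,0.051,0,5.72,-0.99,8.68,0],[0,0.068,0,7.63,-1.32,11.57,0],[0,0.085,0,9.53,-1.65,14.47,0]]
  ]
}}

```text
time_s: 1.82
tcp_pos: [0.5402, 0.0217, 0.2996]
ee_rot: [[1.0, -0.0, 0.001], [-0.001, 0.0, 1.0], [-0.0, -1.0, 0.0]]
wrist_force: [0.4, -0.4, 0.7]
gripper_width: 0.009
```

```bash
python3 - <<'E'
from h import *
np.set_printoptions(precision=4,suppress=True)
c=cap('wrist','w1'); s=r.sense(); print(s['tcp_pos'],s['joints'],s['wrist_force'])
print(c['cam_to_world'])
cv2.imwrite('pics/w1z.png',cv2.resize(c['image'][:,:,::-1],None,fx=1.42,fy=1.42,interpolation=cv2.INTER_CUBIC))
E
```

```text
[0.5436 0.0258 0.2995] [  19.7847   11.7062   -4.6504   -0.0135  -73.4615 -109.6642] [4.2395 1.8873 1.8106]
[[ 0.0008  0.9685  0.2488  0.4726]
 [ 1.     -0.0007 -0.0005  0.0211]
 [-0.0003  0.2488 -0.9685  0.4501]
 [ 0.      0.      0.      1.    ]]
```

View pics/w1z.png

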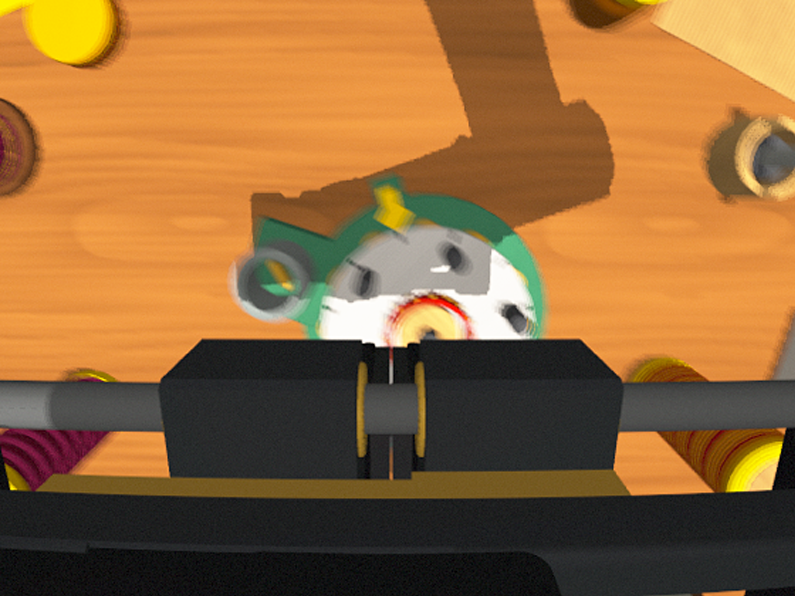

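```bash
python3 - <<'E'
from h import *
np.set_printoptions(precision=4,suppress=True)
c=cap('wrist','w2'); s=r.sense(); print(s['tcp_pos'],s['wrist_force'],s['time_s'])
zoom('w2',150,110,390,250,3.3,'w2z')
E
```

```text
[0.5418 0.0236 0.299 ] [-0.2742 -0.1981  0.3144] 1.9167
```

View pics/w2z.png

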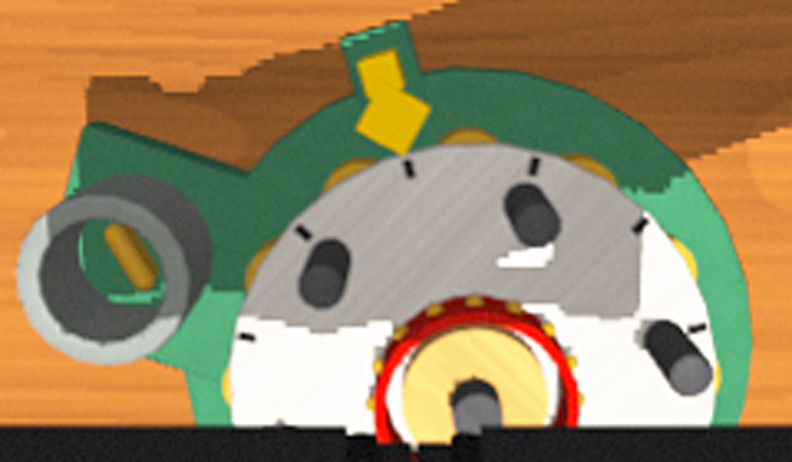

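```bash
python3 - <<'E'
from h import *
np.set_printoptions(precision=4,suppress=True)
c=load('w2')
def q(n,u,v,z):
    p=pix(c,150+(u-.5)/3.3,110+(v-.5)/3.3,z); print(n,p); return p
ang=lambda v:np.degrees(np.arctan2(v[1],v[0]))
P=[q('a',537,223,.1),q('b',690,372,.1),q('c',322,288,.1)]
q('well',103,279,.07); a=q('w1',112,229,.034);b=q('w2',148,284,.034);print(ang(a-b),np.linalg.norm(a-b)); q('ptr tip',405,153,.065);q('ptr post',380,72,.065)
# fit centre: pegs at angle t0+60k
from scipy.optimize import least_squares
P=np.array(P)[:,:2]
f=lambda x:np.concatenate([x[:2]+.065*np.array([np.cos(x[2]+k*np.pi/3),np.sin(x[2]+k*np.pi/3)])-p for k,p in zip([0,-1,1],P)])
s=least_squares(f,[.6,.046,np.radians(166)]);print(s.x,np.degrees(s.x[2]),s.fun)
E
```

```text
a [0.5359 0.0606 0.1   ]
b [0.5802 0.1071 0.1   ]
c [ 0.555 -0.001  0.1  ]
well [ 0.559  -0.0721  0.07  ]
w1 [ 0.5494 -0.0772  0.034 ]
w2 [ 0.5686 -0.0658  0.034 ]
-149.3120059992249 0.022317422726400853
ptr tip [0.52   0.0228 0.065 ]
ptr post [0.4953 0.0152 0.065 ]
[0.5992 0.0457 2.9121] 166.85058366331947 [ 0.     -0.0001  0.0002  0.0008 -0.0002 -0.0007]
```

```bash
cat > push.py <<'E'
from plan import *
C=np.array([.5992,.0457])
def lag(th):
    p=65*np.array([np.cos(np.radians(th)),np.sin(np.radians(th))])
    for l in np.arange(0,40,.1):
        q=65*np.array([np.cos(np.radians(th+l)),np.sin(np.radians(th+l))])-p
        d=np.maximum(np.abs(q)-[9.5,15],0)
        if np.hypot(*d)>7: return l
def at(th,z,g=0,n=1): return (C[0]+.065*np.cos(np.radians(th)),C[1]+.065*np.sin(np.radians(th)),z,90,g,n)
if __name__=='__main__':
    print([(t,round(lag(t),1),round(t+lag(t),1)) for t in range(80,240,10)]+[(t,round(lag(t),1),round(t+lag(t),1)) for t in range(226,236)])
    p,_=get()
    s=at(77,.2); plan([s,at(77,.093,0,5),at(77,.093,0,1)])
E
python3 push.py
```

```text
[(80, np.float64(14.6), np.float64(94.6)), (90, np.float64(14.8), np.float64(104.8)), (100, np.float64(15.4), np.float64(115.4)), (110, np.float64(16.6), np.float64(126.6)), (120, np.float64(19.0), np.float64(139.0)), (130, np.float64(21.6), np.float64(151.6)), (140, np.float64(21.9), np.float64(161.9)), (150, np.float64(20.8), np.float64(170.8)), (160, np.float64(19.8), np.float64(179.8)), (170, np.float64(19.5), np.float64(189.5)), (180, np.float64(19.8), np.float64(199.8)), (190, np.float64(20.9), np.float64(210.9)), (200, np.float64(22.0), np.float64(222.0)), (210, np.float64(21.4), np.float64(231.4)), (220, np.float64(19.2), np.float64(239.2)), (230, np.float64(17.2), np.float64(247.2)), (226, np.float64(17.9), np.float64(243.9)), (227, np.float64(17.7), np.float64(244.7)), (228, np.float64(17.5), np.float64(245.5)), (229, np.float64(17.3), np.float64(246.3)), (230, np.float64(17.2), np.float64(247.2)), (231, np.float64(17.0), np.float64(248.0)), (232, np.float64(16.8), np.float64(248.8)), (233, np.float64(16.7), np.float64(249.7)), (234, np.float64(16.5), np.float64(250.5)), (235, np.float64(16.4), np.float64(251.4))]
[[0.0, 0.0, 0.0, 1.48, 2.0, 1.78, 0], [0.0, 0.0, 0.0, 2.95, 4.0, 3.56, 0], [0.0, 0.0, 0.0, 4.43, 6.0, 5.34, 0], [0.0, 0.0, 0.0, 5.91, 8.0, 7.12, 0], [0.0, 0.0, 0.0, 7.38, 10.0, 8.9, 0]]
[[0.0, 0.0, 0.0, 0.0, 2.14, 0.0, 0], [0.0, 0.0, 0.0, 0.0, 4.28, 0.0, 0], [0.0, 0.0, 0.0, 0.0, 6.42, 0.0, 0], [0.0, 0.0, 0.0, 0.0, 8.56, 0.0, 0], [0.0, 0.0, 0.0, 0.0, 10.7, 0.0, 0]]
[[0.0, 0.0, 0.0, 0.0, 0.0, 0.0, 0], [0.0, 0.0, 0.0, 0.0, 0.0, 0.0, 0], [0.0, 0.0, 0.0, 0.0, 0.0, 0.0, 0], [0.0, 0.0, 0.0, 0.0, 0.0, 0.0, 0], [0.0, 0.0, 0.0, 0.0, 0.0, 0.0, 0]]
end [0.6138 0.109  0.093 ] 89.99
```

{"op": "step_arm", "data": {
  "moves": [
    [[0,0,0,1.48,2.0,1.78,0],[0,0,0,2.95,4.0,3.56,0],[0,0,0,4.43,6.0,5.34,0],[0,0,0,5.91,8.0,7.12,0],[0,0,0,7.38,10.0,8.9,0]]
  ]
}}

```text
time_s: 2.33
tcp_pos: [0.6139, 0.1093, 0.1983]
ee_rot: [[1.0, -0.001, 0.001], [-0.001, -0.0, 1.0], [-0.001, -1.0, -0.0]]
wrist_force: [0.6, -0.3, 0.2]
gripper_width: 0.004
```

{"op": "step_arm", "data": {
  "moves": [
    [[0,0,0,0,2.14,0,0],[0,0,0,0,4.28,0,0],[0,0,0,0,6.42,0,0],[0,0,0,0,8.56,0,0],[0,0,0,0,10.7,0,0]]
  ]
}}

```text
time_s: 2.75
tcp_pos: [0.6133, 0.1085, 0.0913]
ee_rot: [[1.0, -0.001, 0.0], [-0.0, -0.0, 1.0], [-0.001, -1.0, -0.0]]
wrist_force: [0.4, -0.5, 0.3]
gripper_width: 0.001
```

{"op": "step_arm", "data": {
  "moves": [
    [[0,0,0,0,0,0,0],[0,0,0,0,0,0,0],[0,0,0,0,0,0,0],[0,0,0,0,0,0,0],[0,0,0,0,0,0,0]]
  ]
}}

```text
time_s: 3.17
tcp_pos: [0.6145, 0.1092, 0.0943]
ee_rot: [[1.0, 0.003, 0.0], [-0.0, 0.001, 1.0], [0.003, -1.0, 0.001]]
wrist_force: [0.7, -0.0, 0.3]
gripper_width: 0.005
```

```bash
python3 - <<'E'
from h import *
cap('side','s1'); zoom('s1',190,170,350,290,4.5,'s1z')
E
python3 - <<'E'
from push import *
# 77 -> 225 in 20 rows
plan([at(t,.093,0,1) for t in np.linspace(77,227,26)[1:]])
E
```

```text
[[0.0, 0.0, 0.0, -0.67, 0.0, 0.12, 0], [0.0, 0.0, 0.0, -1.35, 0.0, 0.17, 0], [0.0, 0.0, 0.0, -2.03, 0.0, 0.14, 0], [0.0, 0.0, 0.0, -2.7, 0.0, 0.05, 0], [0.0, 0.0, 0.0, -3.36, 0.0, -0.12, 0]]
[[0.0, 0.0, 0.0, -0.64, 0.0, -0.23, 0], [0.0, 0.0, 0.0, -1.25, 0.0, -0.53, 0], [0.0, 0.0, 0.0, -1.83, 0.0, -0.89, 0], [0.0, 0.0, 0.0, -2.36, 0.0, -1.31, 0], [0.0, 0.0, 0.0, -2.85, 0.0, -1.78, 0]]
[[0.0, 0.0, 0.0, -0.44, 0.0, -0.52, 0], [0.0, 0.0, 0.0, -0.82, 0.0, -1.09, 0], [0.0, 0.0, 0.0, -1.14, 0.0, -1.69, 0], [0.0, 0.0, 0.0, -1.39, 0.0, -2.32, 0], [0.0, 0.0, 0.0, -1.58, 0.0, -2.97, 0]]
[[0.0, 0.0, 0.0, -0.12, 0.0, -0.67, 0], [0.0, 0.0, 0.0, -0.17, 0.0, -1.35, 0], [0.0, 0.0, 0.0, -0.14, 0.0, -2.03, 0], [0.0, 0.0, 0.0, -0.05, 0.0, -2.7, 0], [0.0, 0.0, 0.0, 0.12, 0.0, -3.36, 0]]
[[0.0, 0.0, 0.0, 0.23, 0.0, -0.64, 0], [0.0, 0.0, 0.0, 0.53, 0.0, -1.26, 0], [0.0, 0.0, 0.0, 0.89, 0.0, -1.83, 0], [0.0, 0.0, 0.0, 1.31, 0.0, -2.37, 0], [0.0, 0.0, 0.0, 1.78, 0.0, -2.86, 0]]
end [ 0.5549 -0.0019  0.093 ] 89.99
```

View pics/s1z.png

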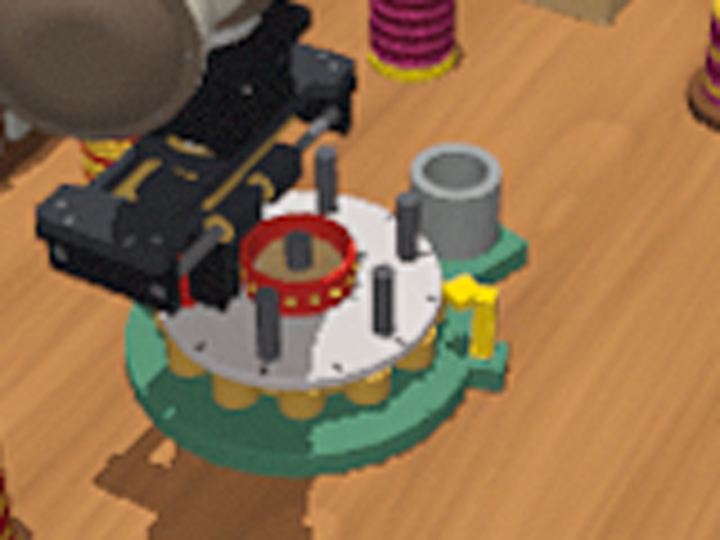

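{"op": "step_arm", "data": {
  "moves": [
    [[0,0,0,-0.67,0,0.12,0],[0,0,0,-1.35,0,0.17,0],[0,0,0,-2.03,0,0.14,0],[0,0,0,-2.7,0,0.05,0],[0,0,0,-3.36,0,-0.12,0]]
  ]
}}

```text
time_s: 3.63
tcp_pos: [0.5817, 0.1067, 0.0932]
ee_rot: [[1.0, 0.005, -0.001], [0.001, -0.001, 1.0], [0.005, -1.0, -0.001]]
wrist_force: [1.5, -1.4, 0.0]
gripper_width: 0.005
```

{"op": "step_arm", "data": {
  "moves": [
    [[0,0,0,-0.64,0,-0.23,0],[0,0,0,-1.25,0,-0.53,0],[0,0,0,-1.83,0,-0.89,0],[0,0,0,-2.36,0,-1.31,0],[0,0,0,-2.85,0,-1.78,0]]
  ]
}}

```text
time_s: 4.05
tcp_pos: [0.5524, 0.091, 0.0935]
ee_rot: [[1.0, 0.004, -0.001], [0.001, 0.002, 1.0], [0.004, -1.0, 0.002]]
wrist_force: [-0.3, -0.5, 0.8]
gripper_width: 0.004
```

```bash
python3 - <<'E'
from h import *
cap('side','s2'); zoom('s2',190,170,350,290,4.5,'s2z')
E
```

```text
(no output)
```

View pics/s2z.png

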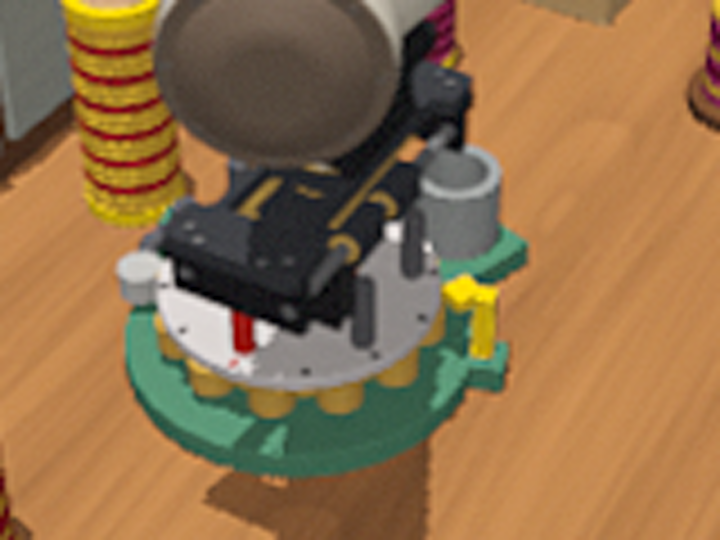

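{"op": "step_arm", "data": {
  "moves": [
    [[0,0,0,-0.44,0,-0.52,0],[0,0,0,-0.82,0,-1.09,0],[0,0,0,-1.14,0,-1.69,0],[0,0,0,-1.39,0,-2.32,0],[0,0,0,-1.58,0,-2.97,0]]
  ]
}}

```text
time_s: 4.52
tcp_pos: [0.5366, 0.0609, 0.0928]
ee_rot: [[1.0, 0.003, -0.0], [0.0, 0.002, 1.0], [0.003, -1.0, 0.002]]
wrist_force: [1.4, 1.4, 0.4]
gripper_width: 0.007
```

{"op": "step_arm", "data": {
  "moves": [
    [[0,0,0,-0.12,0,-0.67,0],[0,0,0,-0.17,0,-1.35,0],[0,0,0,-0.14,0,-2.03,0],[0,0,0,-0.05,0,-2.7,0],[0,0,0,0.12,0,-3.36,0]]
  ]
}}

```text
time_s: 4.93
tcp_pos: [0.538, 0.0271, 0.0926]
ee_rot: [[1.0, 0.003, 0.0], [-0.0, 0.002, 1.0], [0.003, -1.0, 0.002]]
wrist_force: [1.3, 2.8, -0.0]
gripper_width: 0.004
```

{"op": "step_arm", "data": {
  "moves": [
    [[0,0,0,0.23,0,-0.64,0],[0,0,0,0.53,0,-1.26,0],[0,0,0,0.89,0,-1.83,0],[0,0,0,1.31,0,-2.37,0],[0,0,0,1.78,0,-2.86,0]]
  ]
}}

```text
time_s: 5.35
tcp_pos: [0.5543, -0.0026, 0.0923]
ee_rot: [[1.0, -0.002, 0.0], [-0.0, -0.0, 1.0], [-0.002, -1.0, -0.0]]
wrist_force: [-0.9, 0.2, -0.5]
gripper_width: 0.007
```

```bash
python3 - <<'E'
from h import *
cap('side','s3'); zoom('s3',190,170,350,290,4.5,'s3z');cap('top','t3'); zoom('t3',220,150,340,240,6,'t3z'); print(r.sense()['tcp_pos'])
E
```

```text
[ 0.5550463  -0.00314572  0.09235026]
```

View pics/s3z.png

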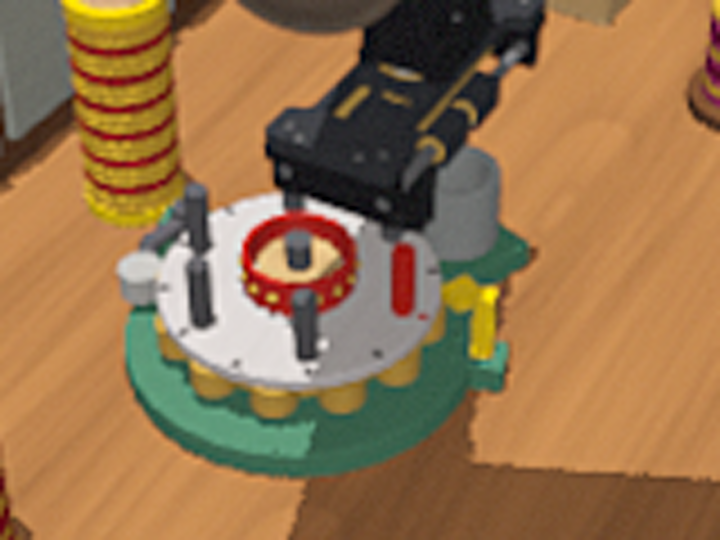

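View pics/t3z.png

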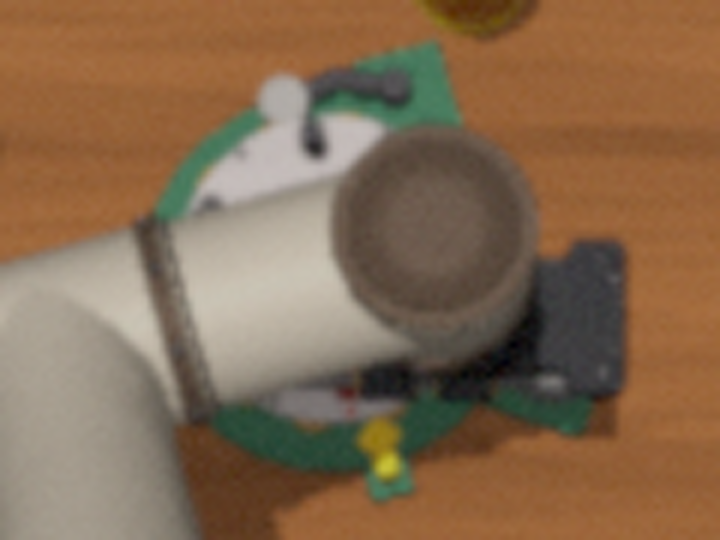

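```bash
python3 - <<'E'
from h import *
c=load('s3')
for n,u,v in [('red',403,250),('d1',305,297),('d2',201,261),('d3',195,190)]:
    p=pix(c,190+(u-.5)/4.5,170+(v-.5)/4.5,.1); d=p[:2]-[.5992,.0457]; print(n,p,np.degrees(np.arctan2(d[1],d[0]))%360,np.hypot(*d))
E
```

```text
red [0.53463427 0.04329726 0.1       ] 182.13121715666162 0.06461041890690412
d1 [0.56193204 0.10231104 0.1       ] 123.35755692238571 0.06777692176364336
d2 [0.62632271 0.10407508 0.1       ] 65.07908730199108 0.06436840367182581
d3 [0.66360459 0.05339971 0.1       ] 6.817481160158711 0.06486321266898777
```

```bash
python3 - <<'E'
from push import *
plan([at(t,.093,0,1) for t in (228.5,230,231.5,233,233)])
E
```

```text
[[0.0, 0.0, 0.0, 0.13, 0.0, -0.11, 0], [0.0, 0.0, 0.0, 0.26, 0.0, -0.22, 0], [0.0, 0.0, 0.0, 0.39, 0.0, -0.33, 0], [0.0, 0.0, 0.0, 0.52, 0.0, -0.43, 0], [0.0, 0.0, 0.0, 0.52, 0.0, -0.43, 0]]
end [ 0.5601 -0.0062  0.093 ] 89.99
```

{"op": "step_arm", "data": {
  "moves": [
    [[0,0,0,0.13,0,-0.11,0],[0,0,0,0.26,0,-0.22,0],[0,0,0,0.39,0,-0.33,0],[0,0,0,0.52,0,-0.43,0],[0,0,0,0.52,0,-0.43,0]]
  ]
}}

```text
time_s: 5.87
tcp_pos: [0.5602, -0.0063, 0.0926]
ee_rot: [[1.0, 0.0, 0.0], [-0.0, -0.0, 1.0], [0.0, -1.0, -0.0]]
wrist_force: [-0.0, 0.8, 0.2]
gripper_width: 0.0
```

```bash
python3 - <<'E'
from h import *
cap('side','s4'); zoom('s4',190,170,350,290,4.5,'s4z'); print(r.sense()['tcp_pos'],r.sense()['wrist_force'])
E
```

```text
[ 0.56003973 -0.00623845  0.09255968] [-0.27387407 -0.64080165  0.58173868]
```

View pics/s4z.png

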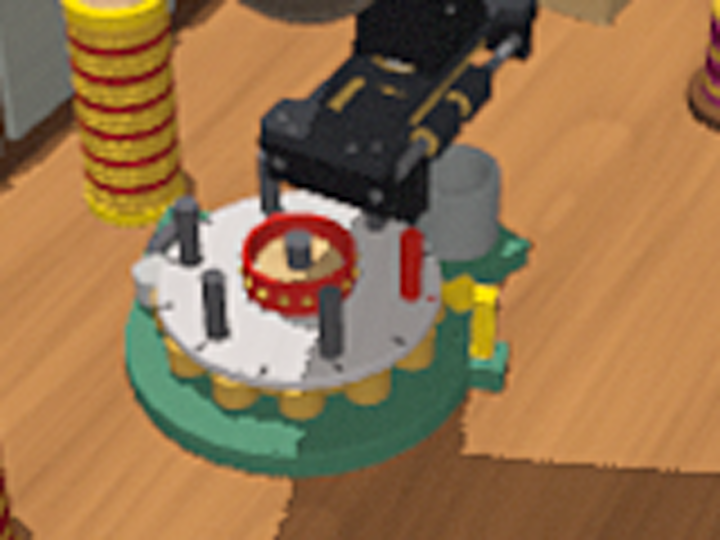

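```bash
python3 - <<'E'
from h import *
c=load('s4')
for n,u,v in [('red',411,235),('d1',330,293),('d2',213,276),('d3',186,205)]:
    p=pix(c,190+(u-.5)/4.5,170+(v-.5)/4.5,.1); d=p[:2]-[.5992,.0457]; print(n,np.degrees(np.arctan2(d[1],d[0]))%360,np.hypot(*d))
from plan import *
plan([(.5601,-.0062,.22,90,0,5),(.44,.314,.30,90,60),(.44,.314,.30,90,60,5)])
E
```

```text
red 194.28515910633826 0.06436770130933225
d1 134.8710691659442 0.0670130634101137
d2 77.42189929460234 0.06731131728200039
d3 19.424398236519945 0.0649812402293641
[[0.0, 0.0, 0.0, 0.0, -2.54, 0.0, 0], [0.0, 0.0, 0.0, 0.0, -5.08, 0.0, 0], [0.0, 0.0, 0.0, 0.0, -7.62, 0.0, 0], [0.0, 0.0, 0.0, 0.0, -10.16, 0.0, 0], [0.0, 0.0, 0.0, 0.0, -12.7, 0.0, 0]]
[[0.0, 0.0, 0.0, -1.09, -0.73, 2.91, 60], [0.0, 0.0, 0.0, -2.18, -1.45, 5.82, 60], [0.0, 0.0, 0.0, -3.27, -2.18, 8.73, 60], [0.0, 0.0, 0.0, -4.37, -2.91, 11.64, 60], [0.0, 0.0, 0.0, -5.46, -3.64, 14.55, 60]]
[[0.0, 0.0, 0.0, -1.09, -0.72, 2.91, 60], [0.0, 0.0, 0.0, -2.18, -1.45, 5.82, 60], [0.0, 0.0, 0.0, -3.28, -2.18, 8.73, 60], [0.0, 0.0, 0.0, -4.37, -2.91, 11.64, 60], [0.0, 0.0, 0.0, -5.46, -3.63, 14.55, 60]]
[[0.0, 0.0, 0.0, -1.09, -0.73, 2.91, 60], [0.0, 0.0, 0.0, -1.09, -0.73, 2.91, 60], [0.0, 0.0, 0.0, -1.09, -0.73, 2.91, 60], [0.0, 0.0, 0.0, -1.09, -0.73, 2.91, 60], [0.0, 0.0, 0.0, -1.09, -0.73, 2.91, 60]]
[[0.0, 0.0, 0.0, 0.0, 0.0, 0.0, 60], [0.0, 0.0, 0.0, 0.0, 0.0, 0.0, 60], [0.0, 0.0, 0.0, 0.0, 0.0, 0.0, 60], [0.0, 0.0, 0.0, 0.0, 0.0, 0.0, 60], [0.0, 0.0, 0.0, 0.0, 0.0, 0.0, 60]]
end [0.44  0.314 0.3  ] 89.99
```

{"op": "step_arm", "data": {
  "moves": [
    [[0,0,0,0,-2.54,0,0],[0,0,0,0,-5.08,0,0],[0,0,0,0,-7.62,0,0],[0,0,0,0,-10.16,0,0],[0,0,0,0,-12.7,0,0]]
  ]
}}

```text
time_s: 6.33
tcp_pos: [0.5596, -0.0061, 0.2209]
ee_rot: [[1.0, -0.0, -0.0], [0.0, 0.0, 1.0], [-0.0, -1.0, 0.0]]
wrist_force: [1.5, -0.0, 0.0]
gripper_width: 0.005
```

{"op": "step_arm", "data": {
  "moves": [
    [[0,0,0,-1.09,-0.73,2.91,60],[0,0,0,-2.18,-1.45,5.82,60],[0,0,0,-3.27,-2.18,8.73,60],[0,0,0,-4.37,-2.91,11.64,60],[0,0,0,-5.46,-3.64,14.55,60]]
  ]
}}

```text
time_s: 6.75
tcp_pos: [0.5045, 0.1405, 0.2565]
ee_rot: [[1.0, 0.0, 0.0], [-0.0, 0.0, 1.0], [0.0, -1.0, 0.0]]
wrist_force: [0.5, 0.4, 0.2]
gripper_width: 0.299
```

{"op": "step_arm", "data": {
  "moves": [
    [[0,0,0,-1.09,-0.72,2.91,60],[0,0,0,-2.18,-1.45,5.82,60],[0,0,0,-3.28,-2.18,8.73,60],[0,0,0,-4.37,-2.91,11.64,60],[0,0,0,-5.46,-3.63,14.55,60]]
  ]
}}

```text
time_s: 7.17
tcp_pos: [0.4498, 0.2861, 0.2928]
ee_rot: [[1.0, 0.0, -0.0], [0.0, 0.0, 1.0], [0.0, -1.0, 0.0]]
wrist_force: [0.8, 0.5, 0.2]
gripper_width: 0.583
```

{"op": "step_arm", "data": {
  "moves": [
    [[0,0,0,-1.09,-0.73,2.91,60],[0,0,0,-1.09,-0.73,2.91,60],[0,0,0,-1.09,-0.73,2.91,60],[0,0,0,-1.09,-0.73,2.91,60],[0,0,0,-1.09,-0.73,2.91,60]]
  ]
}}

```text
time_s: 7.58
tcp_pos: [0.4399, 0.313, 0.2992]
ee_rot: [[1.0, -0.001, 0.001], [-0.001, -0.001, 1.0], [-0.001, -1.0, -0.001]]
wrist_force: [0.3, -0.2, 0.3]
gripper_width: 0.603
```

{"op": "step_arm", "data": {
  "moves": [
    [[0,0,0,0,0,0,60],[0,0,0,0,0,0,60],[0,0,0,0,0,0,60],[0,0,0,0,0,0,60],[0,0,0,0,0,0,60]]
  ]
}}

```text
time_s: 8.0
tcp_pos: [0.4401, 0.3136, 0.2995]
ee_rot: [[1.0, -0.0, 0.001], [-0.001, -0.0, 1.0], [-0.0, -1.0, -0.0]]
wrist_force: [0.1, -0.7, 0.8]
gripper_width: 0.601
```

```bash
python3 - <<'E'
from h import *
np.set_printoptions(precision=4,suppress=True)
c=cap('wrist','w5'); cap('top','t5');cap('side','s5')
s=r.sense(); print(s['tcp_pos'],s['joints'],s['time_s'])
cv2.imwrite('pics/w5z.png',cv2.resize(c['image'][:,:,::-1],None,fx=1.42,fy=1.42,interpolation=cv2.INTER_CUBIC))
zoom('t5',220,150,340,240,6,'t5z')
E
```

```text
[0.44   0.3139 0.2996] [  52.7006   11.4077   -5.0255   -0.0006  -73.5655 -142.7218] 8.15
```

View pics/w5z.png

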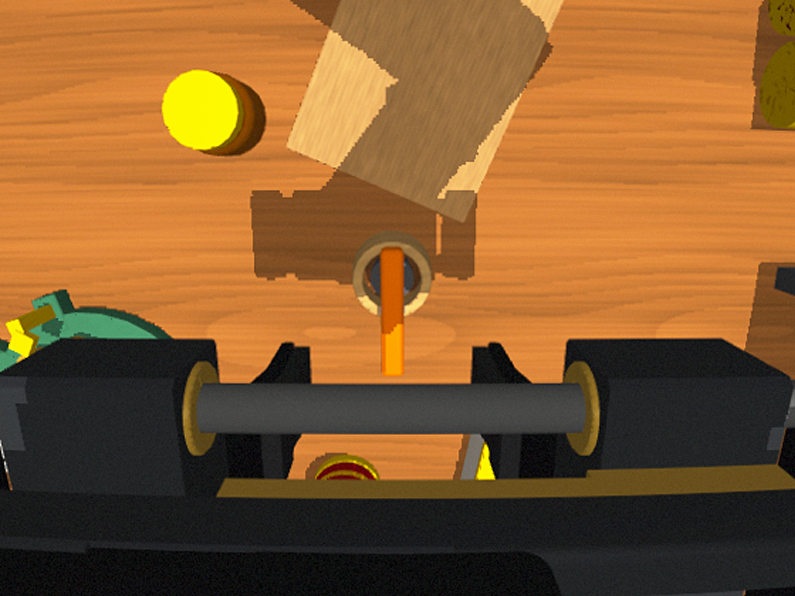

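View pics/t5z.png

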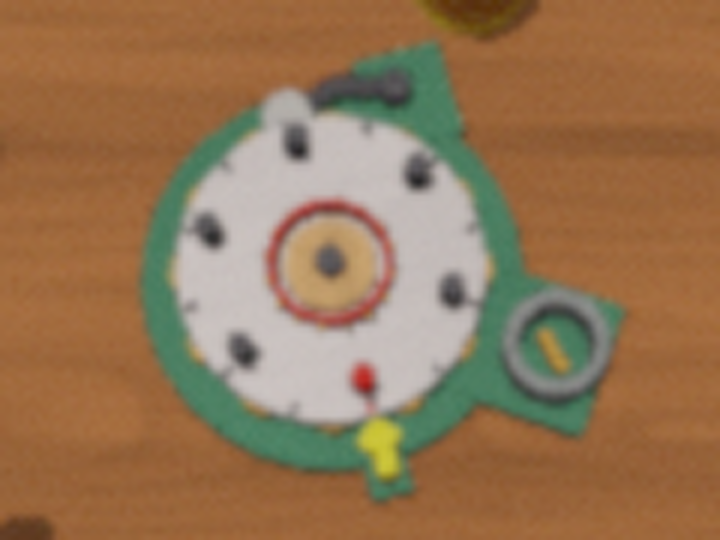

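```bash
python3 - <<'E'
from h import *
np.set_printoptions(precision=4,suppress=True)
zoom('w5',220,150,330,275,5,'w5zz')
zoom('t5',295,190,330,222,16,'t5w')
E
```

```text
(no output)
```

View pics/w5zz.png

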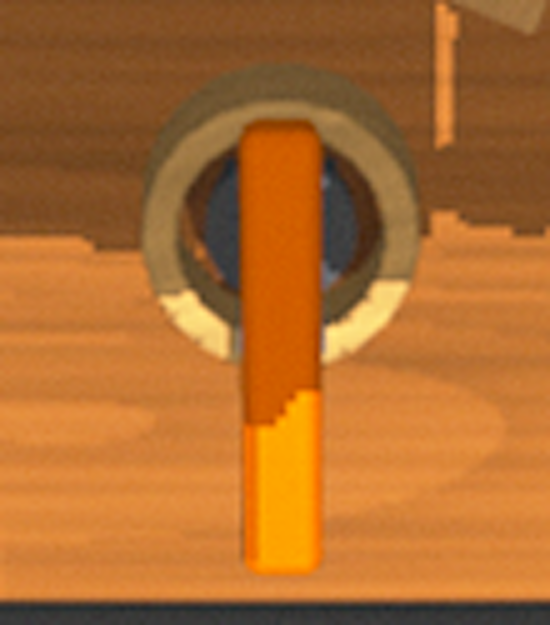

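View pics/t5w.png

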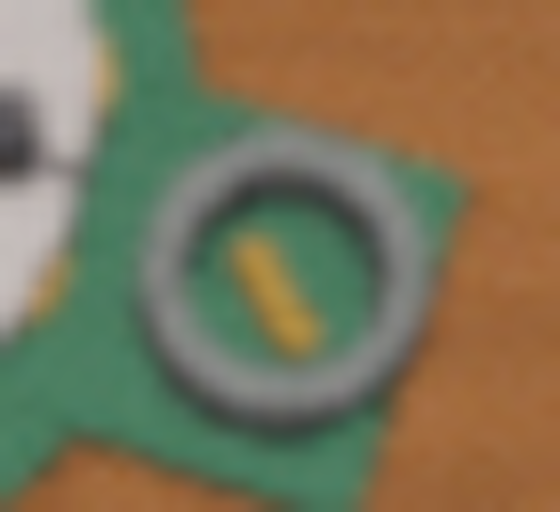

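```bash
python3 - <<'E'
from h import *
np.set_printoptions(precision=4,suppress=True)
c=load('w5')
def q(n,u,v,z,x0=220,y0=150,s=5):
    p=pix(c,x0+(u-.5)/s,y0+(v-.5)/s,z); print(n,p); return p
ang=lambda v:np.degrees(np.arctan2(v[1],v[0]))
a=q('lo',283,128,.142);b=q('hi',287,571,.142);print((a+b)/2,ang(b-a),np.linalg.norm(b-a))
L=q('L',256,500,.142);R_=q('R',322,500,.142);print(R_-L)
q('collar',280,220,.036);q('rim',282,232,.045)
c=load('t5')
a=q('wa',248,243,.034,295,190,16);b=q('wb',305,345,.034,295,190,16);print(ang(a-b),(a+b)/2,np.linalg.norm(a-b)); q('well',290,278,.07,295,190,16)
E
```

```text
lo [0.4231 0.3141 0.142 ]
hi [0.5018 0.3149 0.142 ]
[0.4624 0.3145 0.142 ] 0.5226603858697093 0.07869950426964895
L [0.4885 0.3094 0.142 ]
R [0.4885 0.3209 0.142 ]
[0.     0.0115 0.    ]
collar [0.4614 0.3138 0.036 ]
rim [0.4622 0.3143 0.045 ]
wa [ 0.5693 -0.0665  0.034 ]
wb [ 0.5489 -0.0778  0.034 ]
29.026570452175967 [ 0.5591 -0.0721  0.034 ] 0.023356503841905386
well [ 0.5575 -0.0729  0.07  ]
```

```bash
python3 - <<'E'
from plan import *
plan([(.4624,.3145,.25,90.5,50),(.4624,.3145,.1395,90.5,50,5),(.4624,.3145,.1395,90.5,50,3)])
E
```

```text
[[0.0, -0.004, 0.0, 1.12, 2.5, 0.03, 50], [0.0, -0.009, 0.0, 2.24, 5.0, 0.05, 50], [0.0, -0.009, 0.0, 2.24, 7.21, 0.05, 50], [0.0, -0.009, 0.0, 2.24, 9.42, 0.05, 50], [0.0, -0.009, 0.0, 2.24, 11.63, 0.05, 50]]
[[0.0, 0.0, 0.0, 0.0, 2.21, 0.0, 50], [0.0, 0.0, 0.0, 0.0, 4.42, 0.0, 50], [0.0, 0.0, 0.0, 0.0, 4.42, 0.0, 50], [0.0, 0.0, 0.0, 0.0, 4.42, 0.0, 50], [0.0, 0.0, 0.0, 0.0, 4.42, 0.0, 50]]
end [0.4624 0.3145 0.1395] 90.5
```

{"op": "step_arm", "data": {
  "moves": [
    [[0,-0.004,0,1.12,2.5,0.03,50],[0,-0.009,0,2.24,5.0,0.05,50],[0,-0.009,0,2.24,7.21,0.05,50],[0,-0.009,0,2.24,9.42,0.05,50],[0,-0.009,0,2.24,11.63,0.05,50]]
  ]
}}

```text
time_s: 8.57
tcp_pos: [0.4625, 0.3144, 0.1822]
ee_rot: [[1.0, 0.0, -0.009], [0.009, 0.0, 1.0], [0.0, -1.0, 0.0]]
wrist_force: [0.7, -0.1, 0.2]
gripper_width: 0.504
```

{"op": "step_arm", "data": {
  "moves": [
    [[0,0,0,0,2.21,0,50],[0,0,0,0,4.42,0,50],[0,0,0,0,4.42,0,50],[0,0,0,0,4.42,0,50],[0,0,0,0,4.42,0,50]]
  ]
}}

```text
time_s: 8.98
tcp_pos: [0.4631, 0.3151, 0.1404]
ee_rot: [[1.0, 0.002, -0.009], [0.009, 0.001, 1.0], [0.002, -1.0, 0.001]]
wrist_force: [-1.0, -0.4, 1.2]
gripper_width: 0.497
```

```bash
python3 - <<'E'
from h import *
cap('side','s6'); zoom('s6',190,240,310,370,4.5,'s6z'); print(r.sense()['tcp_pos'],r.sense()['wrist_force'])
E
```

```text
[0.46323047 0.31532691 0.1408018 ] [-0.2474218   0.1739722   0.77918944]
```

View pics/s6z.png

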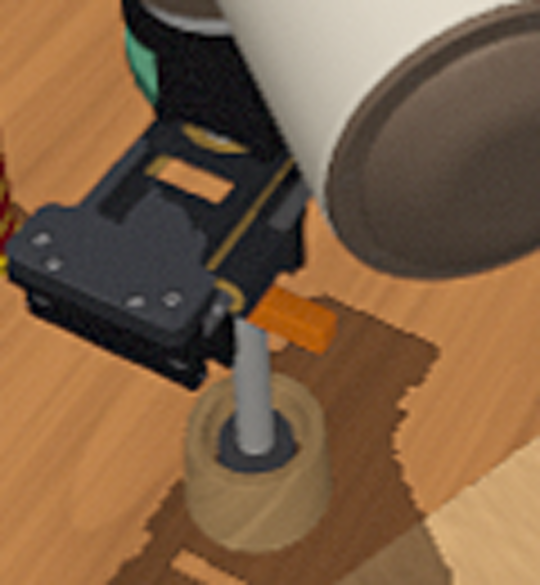

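{"op": "step_arm", "data": {
  "moves": [
    [[0,0,0,0,0,0,0],[0,0,0,0,0,0,0],[0,0,0,0,0,0,0],[0,0,0,0,0,0,0],[0,0,0,0,0,0,0]]
  ]
}}

```text
time_s: 9.45
tcp_pos: [0.4624, 0.3145, 0.1394]
ee_rot: [[1.0, 0.0, -0.009], [0.009, 0.0, 1.0], [0.0, -1.0, 0.0]]
wrist_force: [-0.0, 0.2, 0.2]
gripper_width: 0.209
```

{"op": "step_arm", "data": {
  "moves": [
    [[0,0,0,0,0,0,0],[0,0,0,0,0,0,0],[0,0,0,0,0,0,0],[0,0,0,0,0,0,0],[0,0,0,0,0,0,0]]
  ]
}}

```text
time_s: 9.87
tcp_pos: [0.4625, 0.3145, 0.1393]
ee_rot: [[1.0, 0.0, -0.009], [0.009, 0.0, 1.0], [0.0, -1.0, 0.0]]
wrist_force: [-0.8, -0.5, 1.5]
gripper_width: 0.156
```

```bash
python3 - <<'E'
from plan import *
plan([(.4624,.3145,.16,90.5,0,4),(.4624,.3145,.30,90.5,0,6)])
E
```

```text
[[0.0, 0.0, 0.0, 0.0, -0.51, 0.0, 0], [0.0, 0.0, 0.0, 0.0, -1.02, 0.0, 0], [0.0, 0.0, 0.0, 0.0, -1.54, 0.0, 0], [0.0, 0.0, 0.0, 0.0, -2.05, 0.0, 0], [0.0, 0.0, 0.0, 0.0, -4.38, 0.0, 0]]
[[0.0, 0.0, 0.0, 0.0, -2.34, 0.0, 0], [0.0, 0.0, 0.0, 0.0, -4.67, 0.0, 0], [0.0, 0.0, 0.0, 0.0, -7.0, 0.0, 0], [0.0, 0.0, 0.0, 0.0, -9.34, 0.0, 0], [0.0, 0.0, 0.0, 0.0, -11.67, 0.0, 0]]
end [0.4624 0.3145 0.3   ] 90.5
```

{"op": "step_arm", "data": {
  "moves": [
    [[0,0,0,0,-0.51,0,0],[0,0,0,0,-1.02,0,0],[0,0,0,0,-1.54,0,0],[0,0,0,0,-2.05,0,0],[0,0,0,0,-4.38,0,0]]
  ]
}}

```text
time_s: 10.28
tcp_pos: [0.4604, 0.3128, 0.18]
ee_rot: [[1.0, -0.006, -0.008], [0.008, -0.005, 1.0], [-0.006, -1.0, -0.005]]
wrist_force: [-0.2, -0.6, -2.1]
gripper_width: 0.157
```

{"op": "step_arm", "data": {
  "moves": [
    [[0,0,0,0,-2.34,0,0],[0,0,0,0,-4.67,0,0],[0,0,0,0,-7.0,0,0],[0,0,0,0,-9.34,0,0],[0,0,0,0,-11.67,0,0]]
  ]
}}

```text
time_s: 10.7
tcp_pos: [0.4621, 0.3142, 0.3011]
ee_rot: [[1.0, 0.0, -0.009], [0.009, 0.0, 1.0], [0.0, -1.0, 0.0]]
wrist_force: [0.6, -0.1, -2.1]
gripper_width: 0.16
```

```bash
python3 - <<'E'
from h import *
cap('side','s7'); zoom('s7',170,130,350,370,2.4,'s7z'); print(r.sense()['tcp_pos'],r.sense()['wrist_force'])
E
python3 - <<'E'
from plan import *
plan([(.559,-.0722,.30,119.5,0)])
E
```

```text
[0.46421739 0.31541965 0.3068183 ] [2.64648417 1.10660773 2.49865618]
[[0.0, -0.042, 0.0, 0.78, 0.0, -3.23, 0], [0.0, -0.084, 0.0, 1.55, 0.0, -6.46, 0], [0.0, -0.127, 0.0, 2.33, 0.0, -9.69, 0], [0.0, -0.169, 0.0, 3.11, 0.0, -12.92, 0], [0.0, -0.211, 0.0, 3.88, 0.0, -16.15, 0]]
[[0.0, -0.042, 0.0, 0.09, 0.0, -3.32, 0], [0.0, -0.084, 0.0, 0.17, 0.0, -6.64, 0], [0.0, -0.126, 0.0, 0.25, 0.0, -9.96, 0], [0.0, -0.169, 0.0, 0.33, 0.0, -13.28, 0], [0.0, -0.211, 0.0, 0.42, 0.0, -16.6, 0]]
[[0.0, -0.042, 0.0, -0.62, 0.0, -3.26, 0], [0.0, -0.084, 0.0, -1.23, 0.0, -6.52, 0], [0.0, -0.084, 0.0, -1.23, 0.0, -6.52, 0], [0.0, -0.084, 0.0, -1.23, 0.0, -6.52, 0], [0.0, -0.084, 0.0, -1.23, 0.0, -6.52, 0]]
end [ 0.559  -0.0722  0.3   ] 119.5
```

View pics/s7z.png

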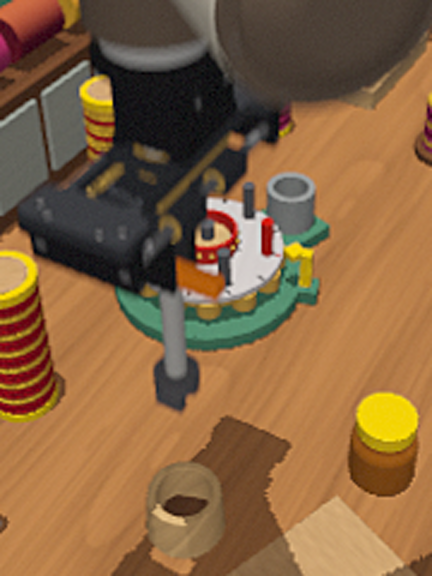

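{"op": "step_arm", "data": {
  "moves": [
    [[0,-0.042,0,0.78,0,-3.23,0],[0,-0.084,0,1.55,0,-6.46,0],[0,-0.127,0,2.33,0,-9.69,0],[0,-0.169,0,3.11,0,-12.92,0],[0,-0.211,0,3.88,0,-16.15,0]]
  ]
}}

```text
time_s: 11.17
tcp_pos: [0.5024, 0.1518, 0.2997]
ee_rot: [[0.975, 0.0, -0.221], [0.221, 0.0, 0.975], [0.0, -1.0, 0.0]]
wrist_force: [1.5, 0.5, -1.8]
gripper_width: 0.157
```

{"op": "step_arm", "data": {
  "moves": [
    [[0,-0.042,0,0.09,0,-3.32,0],[0,-0.084,0,0.17,0,-6.64,0],[0,-0.126,0,0.25,0,-9.96,0],[0,-0.169,0,0.33,0,-13.28,0],[0,-0.211,0,0.42,0,-16.6,0]]
  ]
}}

```text
time_s: 11.58
tcp_pos: [0.5427, -0.0094, 0.2997]
ee_rot: [[0.908, 0.0, -0.42], [0.42, 0.0, 0.908], [0.0, -1.0, 0.0]]
wrist_force: [-0.4, 0.3, -1.2]
gripper_width: 0.157
```

{"op": "step_arm", "data": {
  "moves": [
    [[0,-0.042,0,-0.62,0,-3.26,0],[0,-0.084,0,-1.23,0,-6.52,0],[0,-0.084,0,-1.23,0,-6.52,0],[0,-0.084,0,-1.23,0,-6.52,0],[0,-0.084,0,-1.23,0,-6.52,0]]
  ]
}}

```text
time_s: 12.0
tcp_pos: [0.5586, -0.0722, 0.2993]
ee_rot: [[0.871, -0.0, -0.492], [0.492, 0.0, 0.871], [-0.0, -1.0, 0.001]]
wrist_force: [0.3, 0.5, -2.6]
gripper_width: 0.154
```

```bash
python3 - <<'E'
from plan import *
plan([(.559,-.0722,.225,119.5,0,5)])
E
```

```text
[[0.0, 0.0, 0.0, 0.0, 1.5, 0.0, 0], [0.0, 0.0, 0.0, 0.0, 3.0, 0.0, 0], [0.0, 0.0, 0.0, 0.0, 4.5, 0.0, 0], [0.0, 0.0, 0.0, 0.0, 6.0, 0.0, 0], [0.0, 0.0, 0.0, 0.0, 7.5, 0.0, 0]]
end [ 0.559  -0.0722  0.225 ] 119.5
```

{"op": "step_arm", "data": {
  "moves": [
    [[0,0,0,0,1.5,0,0],[0,0,0,0,3.0,0,0],[0,0,0,0,4.5,0,0],[0,0,0,0,6.0,0,0],[0,0,0,0,7.5,0,0]]
  ]
}}

```text
time_s: 12.42
tcp_pos: [0.5587, -0.0707, 0.2242]
ee_rot: [[0.869, 0.001, -0.494], [0.494, 0.0, 0.869], [0.001, -1.0, 0.0]]
wrist_force: [1.0, -0.0, -1.2]
gripper_width: 0.156
```

```bash
python3 - <<'E'
from h import *
cap('wrist','w8');cap('side','s8'); zoom('s8',220,130,340,250,4.8,'s8z'); print(r.sense()['tcp_pos'],r.sense()['wrist_force'])
c=cap('wrist','w8')
zoom('w8',200,150,340,280,4.5,'w8z')
E
```

```text
[ 0.55699282 -0.07081331  0.2220472 ] [-0.31647391  0.34378742 -0.93396032]
```

View pics/s8z.png

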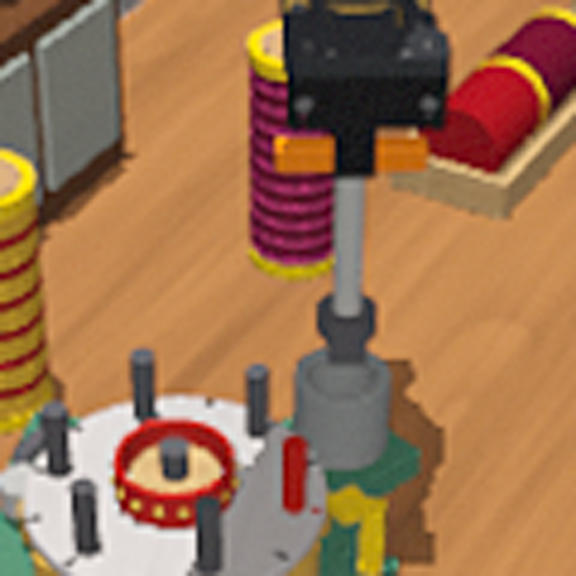

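View pics/w8z.png

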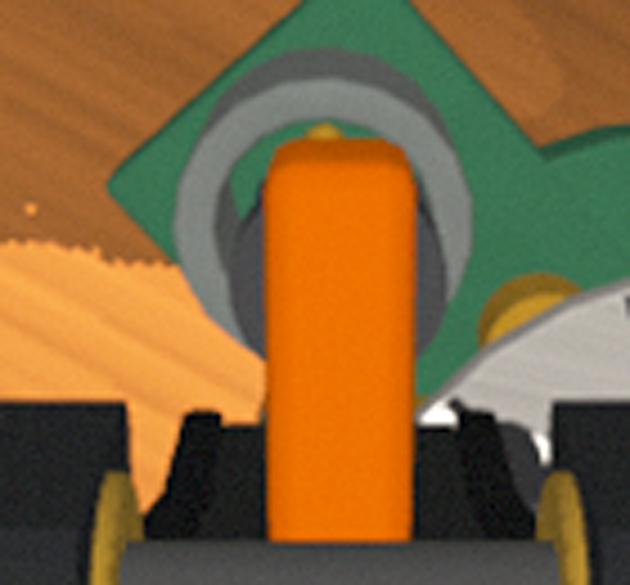

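```bash
python3 - <<'E'
from h import *
np.set_printoptions(precision=4,suppress=True)
c=load('w8')
def q(n,u,v,z):
    p=pix(c,200+(u-.5)/4.5,150+(v-.5)/4.5,z); print(n,p); return p
q('well rim',323,226,.07); q('wing',322,130,.034); q('collar L',232,280,.1215);q('collar R',446,280,.1215)
q('bar L',268,430,.2275);q('bar R',414,430,.2275)
s=r.sense();print(s['tcp_pos'],s['ee_rot'])
# expected
from plan import *
p,Rm=get(); tx=Rm[:,0]; print(proj(c,[[.559,-.0722,.07]]),'px well pred zoom',(proj(c,[[.559,-.0722,.07]])-[200,150])*4.5+.5)
E
```

```text
well rim [ 0.5598 -0.0727  0.07  ]
wing [ 0.5497 -0.0788  0.034 ]
collar L [ 0.5637 -0.0861  0.1215]
collar R [ 0.5475 -0.0576  0.1215]
bar L [ 0.5472 -0.0844  0.2275]
bar R [ 0.5407 -0.0729  0.2275]
[ 0.5582 -0.0711  0.2239] [[ 0.8695 -0.0025 -0.4939]
 [ 0.4939 -0.0003  0.8695]
 [-0.0023 -1.      0.001 ]]
[[272.6417 199.6162]] px well pred zoom [[327.3877 223.773 ]]
```

```bash
python3 - <<'E'
from plan import *
plan([(.559,-.0724,.175,121,0,5),(.559,-.0724,.175,121,0,5)])
E
```

```text
[[0.0, -0.005, 0.0, 0.0, 1.0, 0.0, 0], [0.0, -0.011, 0.0, 0.0, 2.0, -0.01, 0], [0.0, -0.016, 0.0, -0.01, 3.0, -0.01, 0], [0.0, -0.021, 0.0, -0.01, 4.0, -0.02, 0], [0.0, -0.026, 0.0, -0.01, 5.0, -0.02, 0]]
[[0.0, 0.0, 0.0, 0.0, 0.0, 0.0, 0], [0.0, 0.0, 0.0, 0.0, 0.0, 0.0, 0], [0.0, 0.0, 0.0, 0.0, 0.0, 0.0, 0], [0.0, 0.0, 0.0, 0.0, 0.0, 0.0, 0], [0.0, 0.0, 0.0, 0.0, 0.0, 0.0, 0]]
end [ 0.559  -0.0724  0.175 ] 120.98
```

{"op": "step_arm", "data": {
  "moves": [
    [[0,-0.005,0,0,1.0,0,0],[0,-0.011,0,0,2.0,-0.01,0],[0,-0.016,0,-0.01,3.0,-0.01,0],[0,-0.021,0,-0.01,4.0,-0.02,0],[0,-0.026,0,-0.01,5.0,-0.02,0]]
  ]
}}

```text
time_s: 12.98
tcp_pos: [0.5587, -0.0724, 0.1734]
ee_rot: [[0.857, -0.0, -0.515], [0.515, 0.0, 0.857], [-0.0, -1.0, 0.0]]
wrist_force: [-0.0, -0.5, -1.7]
gripper_width: 0.157
```

{"op": "step_arm", "data": {
  "moves": [
    [[0,0,0,0,0,0,0],[0,0,0,0,0,0,0],[0,0,0,0,0,0,0],[0,0,0,0,0,0,0],[0,0,0,0,0,0,0]]
  ]
}}

```text
time_s: 13.4
tcp_pos: [0.5593, -0.0724, 0.1752]
ee_rot: [[0.857, 0.001, -0.515], [0.515, 0.0, 0.857], [0.001, -1.0, -0.001]]
wrist_force: [0.5, -0.2, -1.7]
gripper_width: 0.153
```

```bash
python3 - <<'E'
from plan import *
plan([(.559,-.0724,.1535,121,0,10)])
E
```

```text
[[0.0, 0.0, 0.0, 0.0, 0.22, 0.0, 0], [0.0, 0.0, 0.0, 0.0, 0.43, 0.0, 0], [0.0, 0.0, 0.0, 0.0, 0.65, 0.0, 0], [0.0, 0.0, 0.0, 0.0, 0.86, 0.0, 0], [0.0, 0.0, 0.0, 0.0, 1.08, 0.0, 0]]
[[0.0, 0.0, 0.0, 0.0, 0.21, 0.0, 0], [0.0, 0.0, 0.0, 0.0, 0.43, 0.0, 0], [0.0, 0.0, 0.0, 0.0, 0.64, 0.0, 0], [0.0, 0.0, 0.0, 0.0, 0.86, 0.0, 0], [0.0, 0.0, 0.0, 0.0, 1.07, 0.0, 0]]
end [ 0.559  -0.0724  0.1535] 120.98
```

In the well without contact; now slowly over the wing.

{"op": "step_arm", "data": {
  "moves": [
    [[0,0,0,0,0.22,0,0],[0,0,0,0,0.43,0,0],[0,0,0,0,0.65,0,0],[0,0,0,0,0.86,0,0],[0,0,0,0,1.08,0,0]]
  ]
}}

```text
time_s: 13.82
tcp_pos: [0.5589, -0.0724, 0.1635]
ee_rot: [[0.857, -0.0, -0.515], [0.515, -0.0, 0.857], [-0.0, -1.0, 0.0]]
wrist_force: [0.1, -0.1, -1.3]
gripper_width: 0.155
```

{"op": "step_arm", "data": {
  "moves": [
    [[0,0,0,0,0.21,0,0],[0,0,0,0,0.43,0,0],[0,0,0,0,0.64,0,0],[0,0,0,0,0.86,0,0],[0,0,0,0,1.07,0,0]]
  ]
}}

```text
time_s: 14.23
tcp_pos: [0.5592, -0.0725, 0.1532]
ee_rot: [[0.857, 0.001, -0.515], [0.515, -0.0, 0.857], [0.0, -1.0, -0.001]]
wrist_force: [0.3, 0.3, 8.6]
gripper_width: 0.156
```

```bash
python3 - <<'E'
from h import *
s=r.sense();print(s['tcp_pos'],s['wrist_force'],s['moment'],s['gripper_width'],s['joints'])
cap('side','s9'); zoom('s9',220,130,340,250,4.8,'s9z')
E
```

```text
[ 0.55920042 -0.07252951  0.15324491] [0.29205555 0.25553818 8.59640501] [ 0.25331708  0.15342595 -0.03878993] 0.15560817968522161 [ 9.08699563e+00  2.02065779e+01 -1.48207078e+01  3.22179719e-02
 -5.49430626e+01 -6.81071997e+01]
```

View pics/s9z.png

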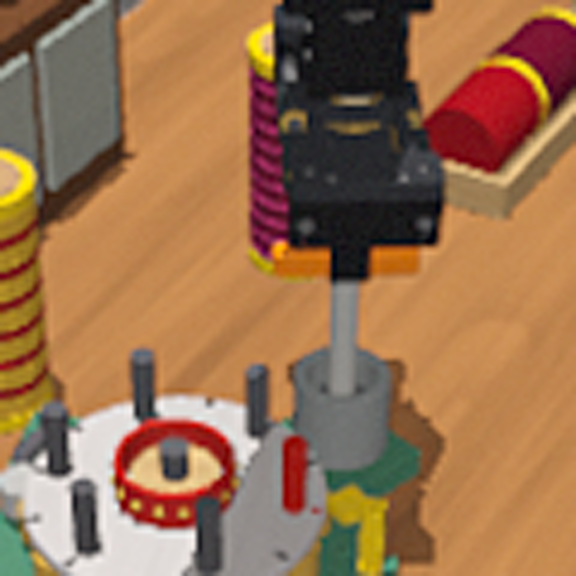

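```bash
python3 - <<'E'
from plan import *
plan([(.559,-.0723,.154,96,0,5),(.559,-.0723,.154,71,0,5)],perdeg=5.01)
E
```

```text
[[0.0, 0.087, 0.0, 0.0, -0.01, 0.0, 0], [0.0, 0.174, 0.0, 0.0, -0.02, 0.0, 0], [0.0, 0.262, 0.0, 0.0, -0.03, 0.0, 0], [0.0, 0.349, 0.0, 0.0, -0.04, 0.01, 0], [0.0, 0.436, 0.0, 0.0, -0.05, 0.01, 0]]
[[0.0, 0.087, 0.0, 0.0, 0.0, 0.0, 0], [0.0, 0.175, 0.0, 0.0, 0.0, 0.0, 0], [0.0, 0.262, 0.0, 0.0, 0.0, 0.0, 0], [0.0, 0.349, 0.0, 0.0, 0.0, 0.0, 0], [0.0, 0.436, 0.0, 0.0, 0.0, 0.0, 0]]
end [ 0.559  -0.0723  0.154 ] 71.02
```

{"op": "step_arm", "data": {
  "moves": [
    [[0,0.087,0,0,-0.01,0,0],[0,0.174,0,0,-0.02,0,0],[0,0.262,0,0,-0.03,0,0],[0,0.349,0,0,-0.04,0.01,0],[0,0.436,0,0,-0.05,0.01,0]]
  ]
}}

```text
time_s: 14.7
tcp_pos: [0.5587, -0.0722, 0.1533]
ee_rot: [[0.995, -0.0, -0.101], [0.101, 0.0, 0.995], [-0.0, -1.0, 0.0]]
wrist_force: [0.3, 0.9, -2.3]
gripper_width: 0.162
```

```bash
python3 - <<'E'
from h import *
s=r.sense();print(s['tcp_pos'],s['wrist_force'],s['moment'],s['gripper_width'])
E
```

```text
[ 0.55873902 -0.07215074  0.15333353] [ 0.33765258  0.9303709  -2.28746206] [ 0.1810595 -0.0347327  0.1243339] 0.16174879569964565
```

Moment about +0.12 N m, as the wing's friction should give. Continuing.

{"op": "step_arm", "data": {
  "moves": [
    [[0,0.087,0,0,0,0,0],[0,0.175,0,0,0,0,0],[0,0.262,0,0,0,0,0],[0,0.349,0,0,0,0,0],[0,0.436,0,0,0,0,0]]
  ]
}}

```text
time_s: 15.12
tcp_pos: [0.5589, -0.072, 0.1534]
ee_rot: [[0.944, 0.0, 0.329], [-0.329, 0.001, 0.944], [-0.0, -1.0, 0.001]]
wrist_force: [-0.4, -0.2, -2.2]
gripper_width: 0.163
```

```bash
python3 - <<'E'
from h import *
s=r.sense();print(s['tcp_pos'],s['wrist_force'],s['moment'],s['gripper_width'])
from plan import *
plan([(.559,-.0723,.154,56,0,5)],perdeg=5.01)
E
```

```text
[ 0.55886099 -0.07198723  0.15335535] [-0.39447273 -0.17676402 -2.23466839] [0.31692358 0.02716297 0.11050853] 0.16326799599488348
[[0.0, 0.052, 0.0, 0.0, 0.0, 0.0, 0], [0.0, 0.105, 0.0, 0.0, 0.0, 0.0, 0], [0.0, 0.157, 0.0, 0.0, 0.0, 0.0, 0], [0.0, 0.21, 0.0, 0.0, 0.0, 0.0, 0], [0.0, 0.262, 0.0, 0.0, 0.0, 0.0, 0]]
end [ 0.559  -0.0723  0.154 ] 56.01
```

{"op": "step_arm", "data": {
  "moves": [
    [[0,0.052,0,0,0,0,0],[0,0.105,0,0,0,0,0],[0,0.157,0,0,0,0,0],[0,0.21,0,0,0,0,0],[0,0.262,0,0,0,0,0]]
  ]
}}

```text
time_s: 15.53
tcp_pos: [0.559, -0.0719, 0.1533]
ee_rot: [[0.828, 0.0, 0.561], [-0.561, 0.001, 0.828], [-0.0, -1.0, 0.001]]
wrist_force: [-0.0, 0.5, -1.4]
gripper_width: 0.159
```

```bash
python3 - <<'E'
from h import *
s=r.sense();print(s['tcp_pos'],s['wrist_force'],s['moment'],s['gripper_width'])
from plan import *
plan([(.559,-.0723,.154,48,0,5)],perdeg=5.01)
E
```

```text
[ 0.55895011 -0.0719266   0.15334479] [-1.07979546e-03  4.62346389e-01 -1.35335342e+00] [ 0.41901326 -0.08935334  0.11694635] 0.15871352188253648
[[0.0, 0.028, 0.0, 0.0, 0.0, 0.0, 0], [0.0, 0.056, 0.0, 0.0, 0.0, 0.0, 0], [0.0, 0.084, 0.0, 0.0, 0.0, 0.0, 0], [0.0, 0.112, 0.0, 0.0, 0.0, 0.0, 0], [0.0, 0.14, 0.0, 0.0, 0.0, 0.0, 0]]
end [ 0.559  -0.0723  0.154 ] 47.99
```

{"op": "step_arm", "data": {
  "moves": [
    [[0,0.028,0,0,0,0,0],[0,0.056,0,0,0,0,0],[0,0.084,0,0,0,0,0],[0,0.112,0,0,0,0,0],[0,0.14,0,0,0,0,0]]
  ]
}}

```text
time_s: 15.95
tcp_pos: [0.559, -0.0719, 0.1534]
ee_rot: [[0.742, 0.001, 0.67], [-0.67, 0.001, 0.742], [-0.0, -1.0, 0.001]]
wrist_force: [0.1, 0.8, -2.4]
gripper_width: 0.155
```

```bash
python3 - <<'E'
from h import *
s=r.sense();print(s['tcp_pos'],s['wrist_force'],s['moment'],s['gripper_width'],s['joints'][[0,5]])
from plan import *
plan([(.559,-.0723,.154,43,0,5)],perdeg=5.01)
E
```

```text
[ 0.55903755 -0.07187922  0.15337939] [ 0.08830873  0.81514763 -2.40342615] [ 0.365356   -0.13103302  0.06308433] 0.1548111444642706 [   9.12358398 -141.16443639]
[[0.0, 0.017, 0.0, 0.0, 0.0, 0.0, 0], [0.0, 0.035, 0.0, 0.0, 0.0, 0.0, 0], [0.0, 0.052, 0.0, 0.0, 0.0, 0.0, 0], [0.0, 0.07, 0.0, 0.0, 0.0, 0.0, 0], [0.0, 0.087, 0.0, 0.0, 0.0, 0.0, 0]]
end [ 0.559  -0.0723  0.154 ] 43.01
```

{"op": "step_arm", "data": {
  "moves": [
    [[0,0.017,0,0,0,0,0],[0,0.035,0,0,0,0,0],[0,0.052,0,0,0,0,0],[0,0.07,0,0,0,0,0],[0,0.087,0,0,0,0,0]]
  ]
}}

```text
time_s: 16.37
tcp_pos: [0.5589, -0.0721, 0.1534]
ee_rot: [[0.681, 0.0, 0.732], [-0.732, 0.0, 0.681], [-0.0, -1.0, 0.0]]
wrist_force: [1.2, 1.9, -2.6]
gripper_width: 0.157
```

```bash
python3 - <<'E'
from h import *
s=r.sense();print(s['tcp_pos'],s['wrist_force'],s['moment'],s['gripper_width'],s['joints'][[0,5]])
cap('top','t10'); zoom('t10',280,170,350,240,8,'t10z')
cap('side','s10'); zoom('s10',240,130,340,250,4.8,'s10z')
from plan import *
plan([(.559,-.0723,.154,38,0,5)],perdeg=5.01)
E
```

```text
[ 0.55894503 -0.0721139   0.15339545] [ 1.16120972  1.8833568  -2.60000957] [ 0.61460702 -0.22848075  0.17783003] 0.1569280487602733 [   9.1105376  -146.17182063]
[[0.0, 0.017, 0.0, 0.0, 0.0, 0.0, 0], [0.0, 0.035, 0.0, 0.0, 0.0, 0.0, 0], [0.0, 0.052, 0.0, 0.0, 0.0, 0.0, 0], [0.0, 0.07, 0.0, 0.0, 0.0, 0.0, 0], [0.0, 0.087, 0.0, 0.0, 0.0, 0.0, 0]]
end [ 0.559  -0.0723  0.154 ] 38.02
```

View pics/s10z.png

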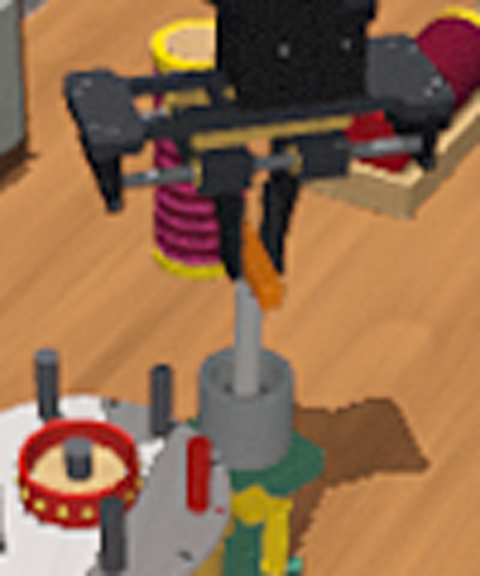

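View pics/t10z.png

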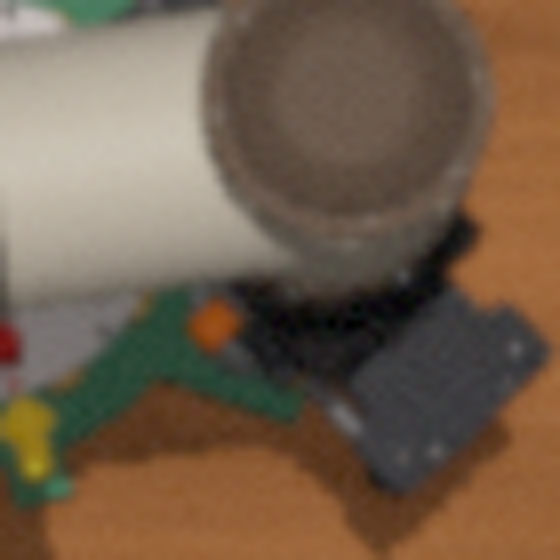

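{"op": "step_arm", "data": {
  "moves": [
    [[0,0.017,0,0,0,0,0],[0,0.035,0,0,0,0,0],[0,0.052,0,0,0,0,0],[0,0.07,0,0,0,0,0],[0,0.087,0,0,0,0,0]]
  ]
}}

```text
time_s: 16.88
tcp_pos: [0.5588, -0.0724, 0.1535]
ee_rot: [[0.616, -0.0, 0.788], [-0.788, -0.001, 0.616], [0.0, -1.0, -0.001]]
wrist_force: [-0.1, 0.5, -4.5]
gripper_width: 0.16
```

```bash
python3 - <<'E'
from h import *
s=r.sense();print(s['tcp_pos'],s['wrist_force'],s['moment'],s['gripper_width'],s['joints'][[0,5]])
c=cap('wrist','w11'); zoom('w11',180,130,360,280,4.4,'w11z')
E
```

```text
[ 0.55883098 -0.07244969  0.15345598] [-0.08148198  0.46361236 -4.51525571] [ 0.27241168 -0.42184124  0.70738348] 0.16015131954441017 [   9.10128395 -151.12691036]
```

View pics/w11z.png

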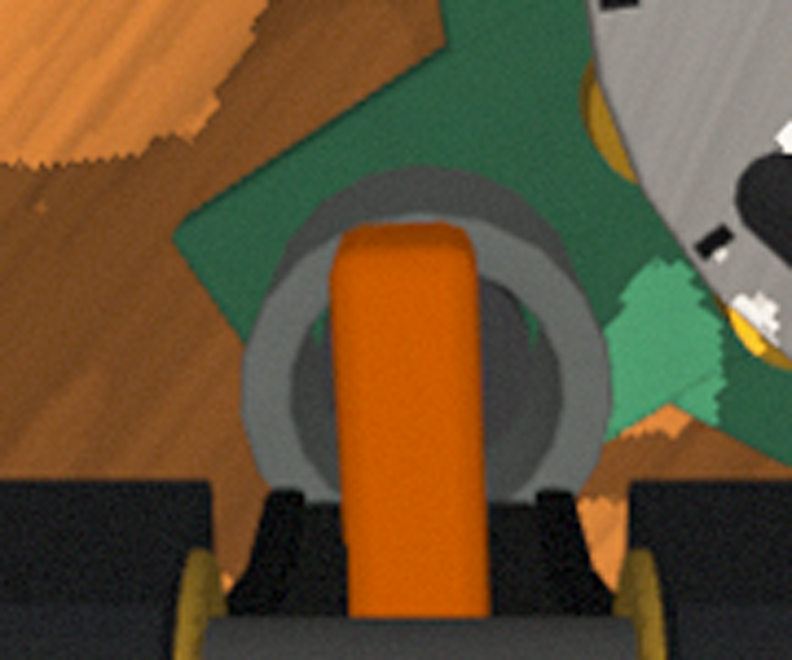

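{"op": "step_arm", "data": {
  "moves": [
    [[0,-0.017,0,0,0,0,0],[0,-0.017,0,0,0,0,0],[0,-0.017,0,0,0,0,50],[0,-0.017,0,0,0,0,50],[0,-0.017,0,0,0,0,50]]
  ]
}}

```text
time_s: 17.35
tcp_pos: [0.5591, -0.0727, 0.1544]
ee_rot: [[0.628, 0.001, 0.778], [-0.778, -0.0, 0.628], [0.001, -1.0, 0.0]]
wrist_force: [-0.0, 0.6, -0.3]
gripper_width: 0.301
```

{"op": "step_arm", "data": {
  "moves": [
    [[0,0,0,0,0,0,50],[0,0,0,0,0,0,50],[0,0,0,0,0,0,50],[0,0,0,0,0,0,50],[0,0,0,0,0,0,50]]
  ]
}}

```text
time_s: 17.77
tcp_pos: [0.5589, -0.0724, 0.1536]
ee_rot: [[0.629, 0.0, 0.777], [-0.777, -0.0, 0.629], [0.0, -1.0, 0.0]]
wrist_force: [0.2, -0.5, -0.2]
gripper_width: 0.496
```

```bash
python3 - <<'E'
from h import *
s=r.sense();print(s['tcp_pos'],s['wrist_force'],s['moment'],s['gripper_width'])
c=cap('wrist','w12'); zoom('w12',180,130,360,280,4.4,'w12z')
E
```

```text
[ 0.55888734 -0.07236955  0.15363072] [ 0.20306971 -0.47078458 -0.18290148] [-0.06821628 -0.01635494 -0.01574401] 0.4959377627989087
```

View pics/w12z.png

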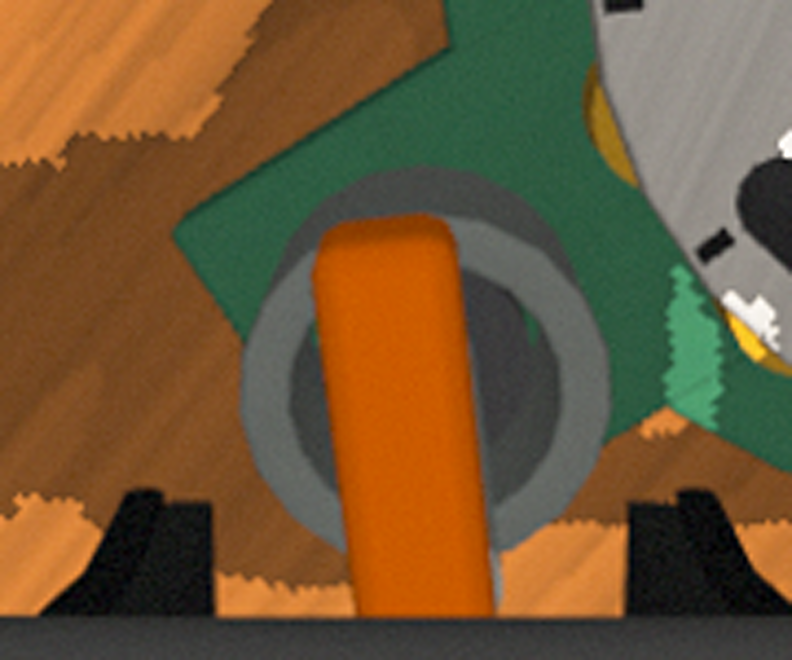

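```bash
python3 - <<'E'
from plan import *
p,Rm=get(); Rm=Rm@R.from_rotvec([0,-.017,0]).as_matrix(); json.dump({'p':p.tolist(),'R':Rm.tolist()},open(F,'w'))
plan([(p[0],p[1],.30,39,50,6),(.40,-.20,.33,39,50)])
E
```

```text
[[0.0, 0.0, 0.0, 0.0, -2.43, 0.0, 50], [0.0, 0.0, 0.0, 0.0, -4.87, 0.0, 50], [0.0, 0.0, 0.0, 0.0, -7.3, 0.0, 50], [0.0, 0.0, 0.0, 0.0, -9.73, 0.0, 50], [0.0, 0.0, 0.0, 0.0, -12.17, 0.0, 50]]
[[0.0, 0.0, 0.0, 0.0, -2.43, 0.0, 50], [0.0, 0.0, 0.0, -0.01, -2.93, -3.4, 50], [0.0, 0.0, 0.0, -0.03, -3.43, -6.8, 50], [0.0, 0.0, 0.0, -0.04, -3.93, -10.19, 50], [0.0, 0.0, 0.0, -0.05, -4.43, -13.59, 50]]
[[0.0, 0.0, 0.0, -0.01, -0.5, -3.4, 50], [0.0, 0.0, 0.0, -0.03, -1.0, -6.8, 50], [0.0, 0.0, 0.0, -0.03, -1.0, -6.8, 50], [0.0, 0.0, 0.0, -0.03, -1.0, -6.8, 50], [0.0, 0.0, 0.0, -0.03, -1.0, -6.8, 50]]
end [ 0.4  -0.2   0.33] 38.99
```

{"op": "step_arm", "data": {
  "moves": [
    [[0,0,0,0,-2.43,0,50],[0,0,0,0,-4.87,0,50],[0,0,0,0,-7.3,0,50],[0,0,0,0,-9.73,0,50],[0,0,0,0,-12.17,0,50]]
  ]
}}

```text
time_s: 18.23
tcp_pos: [0.5586, -0.0723, 0.2764]
ee_rot: [[0.629, -0.0, 0.777], [-0.777, -0.0, 0.629], [-0.0, -1.0, -0.0]]
wrist_force: [-0.5, -0.2, 0.5]
gripper_width: 0.502
```

{"op": "step_arm", "data": {
  "moves": [
    [[0,0,0,0,-2.43,0,50],[0,0,0,-0.01,-2.93,-3.4,50],[0,0,0,-0.03,-3.43,-6.8,50],[0,0,0,-0.04,-3.93,-10.19,50],[0,0,0,-0.05,-4.43,-13.59,50]]
  ]
}}

```text
time_s: 18.65
tcp_pos: [0.4516, -0.158, 0.3198]
ee_rot: [[0.63, 0.0, 0.777], [-0.777, 0.0, 0.63], [0.0, -1.0, 0.0]]
wrist_force: [-0.2, 0.8, 0.1]
gripper_width: 0.503
```

{"op": "step_arm", "data": {
  "moves": [
    [[0,0,0,-0.01,-0.5,-3.4,50],[0,0,0,-0.03,-1.0,-6.8,50],[0,0,0,-0.03,-1.0,-6.8,50],[0,0,0,-0.03,-1.0,-6.8,50],[0,0,0,-0.03,-1.0,-6.8,50]]
  ]
}}

```text
time_s: 19.07
tcp_pos: [0.3999, -0.2, 0.3296]
ee_rot: [[0.629, 0.001, 0.778], [-0.778, 0.0, 0.629], [0.0, -1.0, 0.001]]
wrist_force: [0.4, -0.7, 0.2]
gripper_width: 0.501
```

```bash
python3 - <<'E'
from h import *
cap('top','t13'); cap('side','s13'); zoom('s13',140,110,400,340,2.6,'s13z');zoom('t13',225,150,345,240,6,'t13z'); print(r.sense()['time_s'])
E
```

```text
19.1667
```

View pics/s13z.png

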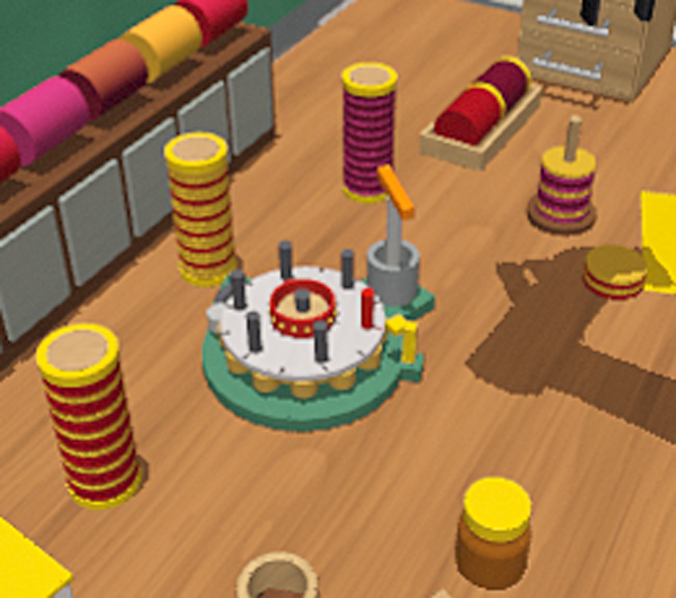

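View pics/t13z.png

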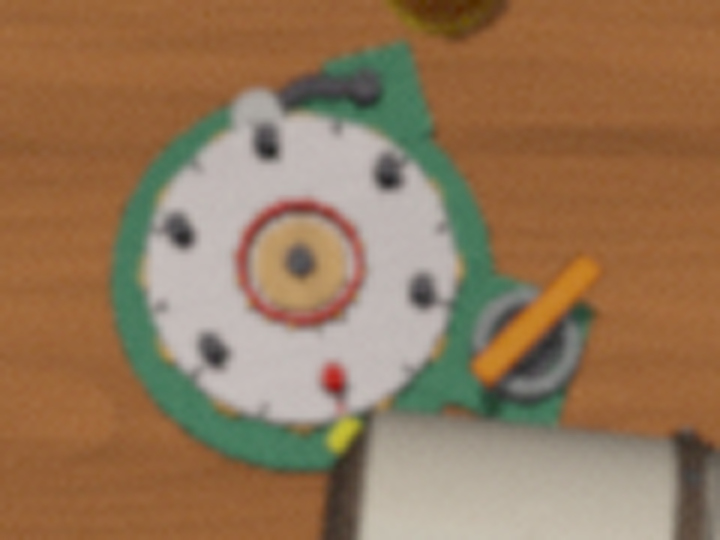

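View pics/t13.png

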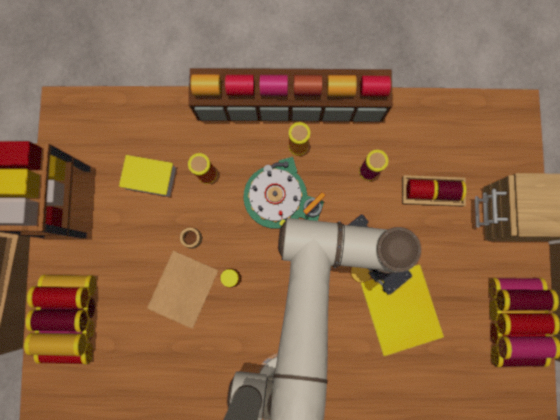

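```bash
python3 -c "
from station import r
print(r.finish_job())"
```

```text
the job is handed in; nothing more can be done
None
```

The job is done and handed in at about 19 s of the 72 s allowed.

- **Dial:** I pushed it five clicks anticlockwise with the closed fingers on a dark peg. It snapped into its stop and I let go. Afterwards the red peg measured about 196.5° around the dial axis against an expected 196.5–197°, and it stood at the yellow pointer in both fixed cameras.
- **Key and lock:** I lifted the key from its stand and put it over the wing. It met the floor at the fully seated height, with 8.6 N on the wrist. I then turned it clockwise through 83° of tool rotation. The turning moment held at about 0.06–0.18 N m, then rose to 0.7 N m, which I took as the end stop. After that I released the key and it was left standing in the well.
- **Last pictures:** The key stands upright in the well with its bar at about -44°, which fits a wing locked from roughly 30°. The bangle, rolls, jar and other goods look where they were, and the arm is clear.

**Not fully confirmed:**
- The wing itself is hidden under the key, so the lock is judged from the moment jump and the bar angle.
- The bar slipped about 2–3° in the pads at the stop, and the key sits loose within its slot play after release.
- My readings of the wing's starting angle scattered from 29° to 37°.

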